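Reload the bench shaker and start it with the stylus

ROBOT

A 7-joint arm with a two-finger parallel gripper is mounted at the origin on the work surface. World frame = base frame: x ahead of the robot, y to its left, z up, the work surface at z = 0. Lengths are in m, angles in rad, forces in N, time in s.
With the tool pointing down it reaches from about 0.4 to 0.85 m from the base axis. Payload 10.4 kg.
Tool frame: the origin (TCP) lies at the very end of the fingers, on their centre line; the grasp point (between the pads) lies 19 mm behind it; z points along the fingers, y is the direction in which the jaws open and shut (so a half turn about z gives the same grasp; the last joint's range is limited). The gripper opens to 85 mm and grips with 20 to 120 N. Pads are 22 mm wide; open, the fingers measure 114 mm over their backs; the gripper's body (76 mm by 85 mm) begins 54 mm behind the grasp point. The pads swing forward as they close: fully open they stand 13 mm farther back than shut.
Start: joints at [-1.288, 0.332, -0.065, 1.46, 0.022, 1.35, -0.088], TCP at [0.188, 0.596, 0.231] pointing down, gripper open.
Joint ranges: [-2.6, 2.6], [-0.5, 2.12], [-1.47, 1.34], [0.16, 2.42], [-1.27, 4.41], [0.06, 2.06], [-2.6, 2.6]. Speed limits (rad/s): [2.22, 2.22, 2.79, 2.79, 3.14, 3.14, 3.14].

INTERFACE

Orientations are given as a unit quaternion [x, y, z, w].
In Python, from workcell import get_obs, camera, camera_info, hand_in gives the robot as it stands.
- The arm moves only by the tool move_arm, never from a script. Its argument "moves" is a list of rows, each a list of 3 entries, a list of its own where there are three numbers: the shift along the tool's x, y, z in units of 25 mm (1.0 is 25 mm), then the turn, a rotation vector about the tool's x, y, z in degrees, then the opening, from 0 (shut) to 1 (fully open). A call has 1 to 5 rows; each row shifts and turns the commanded pose from where the row before left it, along the tool's axes as they then stand; what a row does not reach is not made up. A row lasts 1/8 s, in which the tool goes at most 62.5 mm and 10.7 degrees, less where a joint would pass 70% of its speed; a pose out of reach is approached as far as the arm can. A call is refused whole if a number of a shift passes 1 or a number of a turn 10.7, either way. A call with a gripper value outside its range is refused whole. The fingers move at their own pace and stop on an object; "squeeze" is the grip in N (left out, the last holds). Time passes only in rows, so rows that do not move let the fingers close. It gives the time, the measured TCP pose, the force and the opening at its end, in the units of the state.
- get_obs(): the state, without advancing time (a new reading comes with each control period).
- camera(name): name is "side" or "top" or "wrist"; returns the picture (480x640x3 uint8, red, green, blue); there is no depth.
- camera_info(name): a dict with "fx", "fy", "cx", "cy" (pixels), "origin" and "rotation" of the camera in the world. Camera axes: x right, y down, z forward; pixel columns grow to the right and rows downward; lengths in m; the calibration is good to about 2 mm. The wrist camera is an equidistant fisheye: a pixel r from the principal point sees the ray r / f radians off the axis. A picture is of the moment at which its call begins: read the wrist's pose just before it. camera_info takes no time and is no camera call; for the wrist camera it gives the pose at the moment of the call.
- hand_in(): hands the job in, once; it reports no verdict.
The state is a dict: "clock": time; "joint_pos": joint angles; "joint_velocities": joint speeds; "tau": joint torques, N m; "position": TCP position; "ee_rot": TCP orientation; "ft_force": force on the tool from outside, world axes, zero at the start; "torque": the same for the moment, N m; "grip_width": opening from 0.0 (shut) to 1.0 (fully open).
Only numpy, scipy, OpenCV 4.12 (cv2) and the standard library are available. Lean on these libraries where they do the work, as an engineer would, in place of code of your own. Each camera call takes 0.05 s, during which the arm holds its last target. There are 200 camera calls.

TASK

Stand every fallen bottle upright on the shaker's walled deck, and swing the clear guard on the shaker's console up and over until it stays open by itself. Only when both are done, take the stylus out of its stand, push the recessed start button all the way down with its tip (not with the fingers) for a moment, and put the stylus back upright in its stand. Leave the bottles standing on the deck and the guard open, and do not disturb the tube rack, tip box and beaker.

Things in the scene. Friction and masses are not known exactly. Their poses are not given: they have to be found in the camera images.
- bottle1: squat square amber glass bottle, 56 x 56 mm, body 66 mm tall, above it a round white screw cap 38 mm across (72 to 94 mm above the underside; 94 mm the whole height), 0.18 to 0.3 kg, low centre of mass, about 22 mm above the underside. Origin: centre of the underside; z axis from underside to cap. Starts fallen, lying on a flat side with the cap roughly to the robot's left or right. Two or three of the three are there.
- bottle2: squat square amber glass bottle, 56 x 56 mm, body 66 mm tall, above it a round white screw cap 38 mm across (72 to 94 mm above the underside; 94 mm the whole height), 0.18 to 0.3 kg, low centre of mass, about 22 mm above the underside. Origin: centre of the underside; z axis from underside to cap. Starts fallen, lying on a flat side with the cap roughly to the robot's left or right. Two or three of the three are there.
- bottle3: squat square amber glass bottle, 56 x 56 mm, body 66 mm tall, above it a round white screw cap 38 mm across (72 to 94 mm above the underside; 94 mm the whole height), 0.18 to 0.3 kg, low centre of mass, about 22 mm above the underside. Origin: centre of the underside; z axis from underside to cap. Starts fallen, lying on a flat side with the cap roughly to the robot's left or right. Two or three of the three are there.
- shaker: fixed low bench shaker. Origin on the table under its deck's centre; x points away from the robot at yaw 0, y left along the deck. Deck: black floor 60 mm above the table, clear steel-edged walls 6 mm thick up to 102 mm; inside x -64 to 74, y -134 to 134 mm: three bottles fit in a row at y -85, 0, 85. Beside it, y -268 to -142 mm, x -70 to 80 mm, the grey console, top 70 mm above the table.
- guard (a joint): angle of the clear guard over the button, rad: 0 shut (lying flat on the console), grows as it swings up and away (towards the shaker's +x); it balances at about 1.57 and beyond that falls open by itself against its stop at 1.95; short of it, it falls shut. Light (60 g).
- guard_hinge (a point): hinge axis of the guard, parallel to the shaker's y axis, 72 mm above the table, 55 mm beyond the button. The guard plate is 76 mm wide, 4 mm thick and reaches 100 mm from the axis.
- guard_tab (a point): gripping point on the guard's grey tab, 145 mm from the hinge axis. The tab is a bar 16 mm wide (along the shaker's y), 8 mm thick, which reaches 98 to 160 mm from the hinge; shut, it sticks out 45 mm beyond the console's front face towards the robot, its top 80 mm above the table, with free air below. It can be pinched by its two sides from above and pivots between the fingers.
- button (a joint): travel of the start button, m: 0 released, 0.005 fully down. Spring: about 2 N to start it moving, 4.5 N at the bottom. Springs back.
- button_hole (a point): centre of the mouth of the button's round hole in the console's top face, 70 mm above the table. Hole 17 mm across, its edge bevelled 3 mm; the white button, 14 mm across, lies 8 mm below the face and moves straight down. The shut guard covers it.
- stylus: round aluminium stylus, 138 mm long, 12 mm across with a black grip band 78 to 113 mm from the tip; from 24 to 16 mm it tapers to a tip 6 mm across and 16 mm long. Origin: the end of the tip; z points from tip to upper end. 40 g. Starts upright in the stand, tip down, leaning at most 3 degrees.
- stand: fixed weighted stylus stand: base 60 x 60 x 10 mm, on it a grey block 44 x 44 mm, top 65 mm above the table, with a round hole 13.6 mm across in its centre, mouth bevelled 3 mm, floor of the hole 10 mm above the table. Origin under the centre, on the table.
- tube_rack: bystander: blue tube rack 70 x 200 mm, 50 mm high, origin under its centre
- tip_box: bystander: box of tips 87 x 122 mm, 62 mm high, origin under its centre
- beaker: bystander: glass beaker 80 mm across, 90 mm high, origin under its centre
Things that resemble listed ones, but are neither listed nor needed, are in the scene too. Leave any green or yellow look-alike of the bottle3 alone.

How it is judged:
By the outcome, as a careful person would: the job done as asked, in the order asked, and still so for the second after the job is handed in, with the robot touching nothing.
Of bottle1, bottle2, bottle3 only 2 to 3 are there at a start; the rules pass over those that are not, and their reading is None.
At some moment in a run one of bottle1, bottle2, bottle3 may be knocked a few centimetres aside while the robot is not near it.
It also fails if it takes over 210 s, if anything falls off the work surface, if the arm or the gripper's body presses on something with over 40 N, if the wrist force passes 120 N, or if a joint passes its speed limit or range.

## Working session

There is one attempt and no reset: what is moved stays moved. The work goes in short steps, Python scripts to look and compute and a tool call to move; the robot and the scene stay as the last step left them, time stands still between calls to the robot, and variables do not carry over. Pictures are saved under pics/ and viewed, about 12 in all and at most 16, crops included, and the job is handed in when it is done.

Besides the shell and the picture viewer there is one more tool, called as name([rows], argument=value, ...), one row to a line, values as JSON. move_arm: Moves the arm, as the interface text tells. Its arguments: {"type":"object","properties":{"moves":{"type":"array","items":{"type":"array"}},"squeeze":{"type":"number"}},"required":["moves"]}

```bash
ls; mkdir -p pics; cat > h.py <<'E'
import numpy as np, cv2
from workcell import get_obs, camera, camera_info, hand_in
from scipy.spatial.transform import Rotation as R
def snap(n,f,crop=None,scale=1):
    im=camera(n)[:,:,::-1]
    cv2.imwrite('pics/full_'+f,im)
    if crop: x0,y0,x1,y1=crop; im=im[y0:y1,x0:x1]
    if scale!=1: im=cv2.resize(im,None,fx=scale,fy=scale,interpolation=cv2.INTER_CUBIC)
    cv2.imwrite('pics/'+f,im)
def ray(n,u,v,ci=None):
    c=ci or camera_info(n); a=(u-c['cx'])/c['fx']; b=(v-c['cy'])/c['fy']
    if n=='wrist':
        r=np.hypot(a,b); d=np.array([a/r*np.sin(r),b/r*np.sin(r),np.cos(r)]) if r>0 else np.array([0,0,1.])
    else: d=np.array([a,b,1.])
    return np.array(c['origin']),np.array(c['rotation']).reshape(3,3)@d
def atz(n,u,v,z,ci=None):
    o,d=ray(n,u,v,ci); return o+d*(z-o[2])/d[2]
def proj(n,p,ci=None):
    c=ci or camera_info(n); q=np.array(c['rotation']).reshape(3,3).T@(np.array(p)-c['origin'])
    if n=='wrist':
        th=np.arctan2(np.hypot(q[0],q[1]),q[2]); s=th/np.hypot(q[0],q[1]); return c['cx']+c['fx']*q[0]*s, c['cy']+c['fy']*q[1]*s
    return c['cx']+c['fx']*q[0]/q[2], c['cy']+c['fy']*q[1]/q[2]
def st():
    o=get_obs(); r=R.from_quat(o['ee_rot']).as_matrix()
    print('t',round(o['clock'],2),'p',np.round(o['position'],4),'F',np.round(o['ft_force'],1),'g',round(float(o['grip_width']),3)); print(np.round(r,3)); return o
E
python3 - <<'E'
from h import *
o=st(); print(np.round(o['joint_pos'],3))
for n in('top','side','wrist'):
    print(n,camera_info(n)); snap(n,n+'0.png')
E
```

```text
pics
t 0.0 p [0.188  0.5956 0.2305] F [ 0.3  0.7 -0.5] g 0.995
[[-0.954  0.301 -0.   ]
 [ 0.301  0.954 -0.001]
 [-0.    -0.001 -1.   ]]
[-1.288  0.333 -0.065  1.461  0.022  1.35  -0.088]
top {'fx': 539.4100777968977, 'fy': 539.4100777968977, 'cx': 319.08004974733495, 'cy': 243.69662678721352, 'origin': array([0.53695601, 0.07200226, 1.46873406]), 'rotation': array([-0.69968342,  0.71408228, -0.00363232,  0.02272496])}
side {'fx': 449.87292251631635, 'fy': 449.87292251631635, 'cx': 316.16946054795176, 'cy': 229.86116652460686, 'origin': array([ 0.26799357, -0.88137153,  0.65618178]), 'rotation': array([ 0.85465084, -0.13189043,  0.08577766, -0.49479192])}
wrist {'fx': 371.64829954431775, 'fy': 371.64829954431775, 'cx': 318.2512141372666, 'cy': 236.65063905337172, 'origin': array([0.12256875, 0.61716712, 0.37334382]), 'rotation': array([0.79855093, 0.58566231, 0.08146911, 0.11260047])}
```

```bash
sed -i "s/np.array(c\['rotation'\]).reshape(3,3)/R.from_quat(c['rotation']).as_matrix()/" h.py; cat h.py | grep -c from_quat
```

```text
3
```

View pics/top0.png

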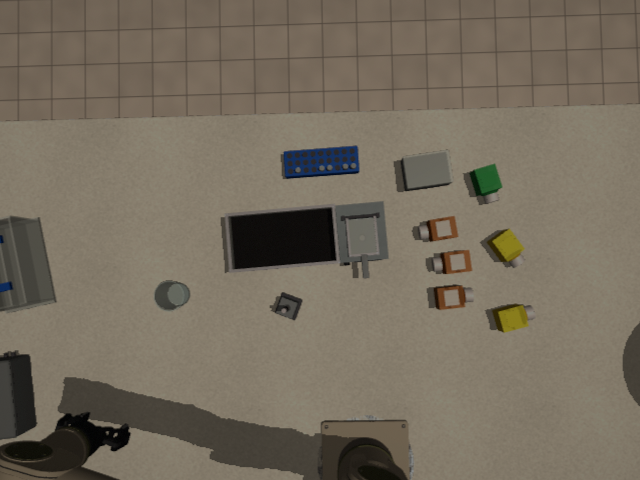

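View pics/side0.png

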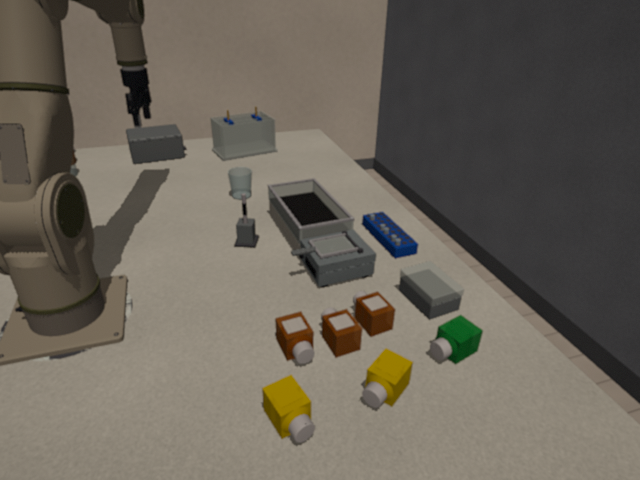

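```bash
python3 - <<'E'
import cv2
im=cv2.imread('pics/full_top0.png')[195:325,215:480]
cv2.imwrite('pics/c1.png',cv2.resize(im,None,fx=3,fy=3,interpolation=cv2.INTER_CUBIC))
E
```

```text
(no output)
```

View pics/c1.png

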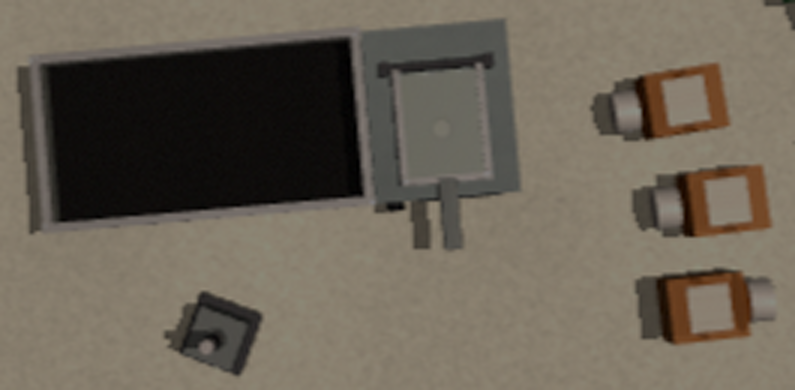

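```bash
python3 - <<'E'
from h import *
ci=camera_info('top')
f=lambda u,v,z:np.round(atz('top',215+u/3-.33,195+v/3-.33,z,ci),4)
for nm,pts,z in [('rim',[(30,57),(357,28),(372,203),(43,230)],.102),('console',[(505,18),(521,190)],.07),('btn',[(442,128)],.066),('hinge',[(380,70),(493,62)],.076),('tab',[(441,248),(463,248),(440,180),(458,180)],.08),('stylus',[(207,345)],.148),('stand',[(207,292),(262,315),(240,375),(183,350)],.065),
('bA',[(643,75),(718,65),(729,130),(650,138)],.056),('bB',[(686,170),(761,166),(770,230),(692,236)],.056),('bC',[(664,278),(742,270),(750,335),(673,343)],.056),
('labels',[(687,101),(728,200),(710,307)],.056),('cap',[(628,110),(667,208),(764,299)],.045)]:
    P=np.array([f(*p,z) for p in pts]); print(nm,P[:,:2].tolist(),'mean',P.mean(0).round(4))
    if nm in('rim','bA','bB','bC','stand'): print('  edges',[round(float(np.linalg.norm(P[i]-P[i-1])),3) for i in range(len(P))],'yaw01',np.degrees(np.arctan2(*(P[0]-P[1])[:2])) )
E
```

```text
rim [[0.6701, 0.348], [0.6885, 0.0693], [0.5401, 0.0598], [0.5228, 0.3389]] mean [0.6054 0.204  0.102 ]
  edges [0.148, 0.279, 0.149, 0.28] yaw01 -3.777232188987141
console [[0.6978, -0.0589], [0.5488, -0.069]] mean [ 0.6233 -0.064   0.07  ]
btn [[0.6039, -0.0025]] mean [ 0.6039 -0.0025  0.066 ]
hinge [[0.6546, 0.0502], [0.6593, -0.0471]] mean [0.6569 0.0015 0.076 ]
tab [[0.5005, 0.0014], [0.5001, -0.0174], [0.5587, 0.001], [0.5583, -0.0144]] mean [ 0.5294 -0.0074  0.08  ]
stylus [[0.427, 0.197]] mean [0.427 0.197 0.148]
stand [[0.4659, 0.204], [0.4452, 0.1567], [0.3938, 0.1767], [0.4162, 0.2257]] mean [0.4303 0.1908 0.065 ]
  edges [0.054, 0.052, 0.055, 0.054] yaw01 23.635731925985446
bA [[0.6468, -0.1787], [0.6541, -0.2438], [0.5973, -0.2517], [0.5918, -0.1833]] mean [ 0.6225 -0.2144  0.056 ]
  edges [0.055, 0.066, 0.057, 0.069] yaw01 -6.398144301514197
bB [[0.5634, -0.2136], [0.5655, -0.2783], [0.51, -0.2844], [0.5061, -0.2171]] mean [ 0.5362 -0.2484  0.056 ]
  edges [0.057, 0.065, 0.056, 0.067] yaw01 -1.859024904654826
bC [[0.4702, -0.192], [0.4759, -0.2593], [0.4198, -0.2645], [0.414, -0.1982]] mean [ 0.445  -0.2285  0.056 ]
  edges [0.057, 0.068, 0.056, 0.067] yaw01 -4.841135013034991
labels [[0.6233, -0.2161], [0.5366, -0.249], [0.4445, -0.2309]] mean [ 0.5348 -0.232   0.056 ]
cap [[0.6172, -0.1668], [0.5307, -0.1984], [0.4499, -0.2801]] mean [ 0.5326 -0.2151  0.045 ]
```

```bash
cat >> h.py <<'E'
def cur():
    o=get_obs(); return np.array(o['position']),R.from_quat(o['ee_rot'])
def rot(zdir,ydir):
    z=np.array(zdir,float); z/=np.linalg.norm(z); y=np.array(ydir,float); y-=z*(y@z); y/=np.linalg.norm(y)
    return R.from_matrix(np.column_stack([np.cross(y,z),y,z]))
def plan(p0,r0,p1,r1,g,n=None):
    """rows from pose0 to pose1: straight line + slerp"""
    p0=np.array(p0);p1=np.array(p1); w=(r0.inv()*r1).as_rotvec(); d=r0.inv().apply(p1-p0)
    if n is None: n=int(np.ceil(max(np.linalg.norm(p1-p0)/.0245,np.degrees(np.abs(w).max())/10.5,1)))
    pp,rr=p0,r0; rows=[]
    for i in range(1,n+1):
        r=r0*R.from_rotvec(w*i/n); p=p0+(p1-p0)*i/n
        s=(np.round(rr.inv().apply(p-pp)/.025,2)+0).tolist(); t=(np.round(np.degrees((rr.inv()*r).as_rotvec()),1)+0).tolist()
        rows.append([s,t,g]); pp=pp+rr.apply(np.array(s)*.025); rr=rr*R.from_rotvec(np.radians(t))
    for i in range(0,n,5): print(str(rows[i:i+5]).replace(' ',''))
    return pp,rr
SX=np.array([np.cos(np.radians(3.8)),np.sin(np.radians(3.8)),0]); SY=np.array([-SX[1],SX[0],0]); SO=np.array([.6004,.2037,0])
E
python3 - <<'E'
from h import *
p,r=cur(); r1=rot([0,0,-1],SY)
plan(p,r,[.512,-.008,.21],r1,0.5)
E
```

```text
[[[-0.7,-0.68,0.03],[0.0,0.0,-0.8],0.5],[[-0.69,-0.7,0.03],[0.0,0.0,-0.7],0.5],[[-0.69,-0.7,0.03],[0.0,0.0,-0.8],0.5],[[-0.67,-0.71,0.03],[0.0,0.0,-0.7],0.5],[[-0.66,-0.72,0.03],[0.0,0.0,-0.8],0.5]]
[[[-0.66,-0.72,0.03],[0.0,0.0,-0.8],0.5],[[-0.64,-0.74,0.03],[0.0,0.0,-0.7],0.5],[[-0.64,-0.75,0.03],[0.0,0.0,-0.8],0.5],[[-0.62,-0.75,0.03],[0.0,0.0,-0.8],0.5],[[-0.61,-0.76,0.03],[0.0,0.0,-0.7],0.5]]
[[[-0.61,-0.77,0.03],[0.0,0.0,-0.8],0.5],[[-0.59,-0.78,0.03],[0.0,0.0,-0.7],0.5],[[-0.59,-0.79,0.03],[0.0,0.0,-0.8],0.5],[[-0.57,-0.79,0.03],[0.0,0.0,-0.8],0.5],[[-0.56,-0.8,0.04],[0.0,0.0,-0.7],0.5]]
[[[-0.55,-0.81,0.03],[0.0,0.0,-0.8],0.5],[[-0.54,-0.82,0.03],[0.0,0.0,-0.7],0.5],[[-0.53,-0.82,0.03],[0.0,0.0,-0.8],0.5],[[-0.52,-0.83,0.03],[0.0,0.0,-0.8],0.5],[[-0.51,-0.83,0.03],[0.0,0.0,-0.7],0.5]]
[[[-0.5,-0.85,0.03],[0.0,0.0,-0.8],0.5],[[-0.48,-0.85,0.03],[0.0,0.0,-0.8],0.5],[[-0.48,-0.85,0.03],[0.0,0.0,-0.7],0.5],[[-0.46,-0.87,0.03],[-0.1,0.0,-0.8],0.5],[[-0.45,-0.86,0.03],[0.0,0.0,-0.7],0.5]]
[[[-0.44,-0.88,0.03],[0.0,0.0,-0.8],0.5],[[-0.43,-0.88,0.03],[0.0,0.0,-0.8],0.5],[[-0.42,-0.88,0.02],[0.0,0.0,-0.7],0.5]]
```

move_arm([
  [[0,0,0],[0,0,-10.7],0.5],
  [[0,0,0],[0,0,-10.6],0.5],
  [[-0.45,-1,0],[0,0,0],0.5],
  [[-0.45,-1,0],[0,0,0],0.5],
  [[-0.45,-1,0],[0,0,0],0.5],
])

```text
clock: 0.78
position: [0.2271, 0.5225, 0.231]
ee_rot: [-0.033, 0.999, -0.0, -0.0]
ft_force: [-0.2, 0.6, 0.8]
grip_width: 0.502
```

move_arm([
  [[-0.45,-1,0],[0,0,0],0.5],
  [[-0.45,-1,0],[0,0,0],0.5],
  [[-0.45,-1,0],[0,0,0],0.5],
  [[-0.45,-1,0],[0,0,0],0.5],
  [[-0.45,-1,0],[0,0,0],0.5],
])

```text
clock: 1.4
position: [0.2914, 0.4014, 0.2311]
ee_rot: [-0.033, 0.999, -0.0, -0.0]
ft_force: [0.4, -0.5, 0.2]
grip_width: 0.501
```

move_arm([
  [[-0.45,-1,0],[0,0,0],0.5],
  [[-0.45,-1,0],[0,0,0],0.5],
  [[-0.45,-1,0],[0,0,0],0.5],
  [[-0.45,-1,0],[0,0,0],0.5],
  [[-0.45,-1,0],[0,0,0],0.5],
])

```text
clock: 2.02
position: [0.3558, 0.2804, 0.2312]
ee_rot: [-0.033, 0.999, -0.0, -0.0]
ft_force: [-0.4, -1.0, 0.6]
grip_width: 0.505
```

move_arm([
  [[-0.45,-1,0],[0,0,0],0.5],
  [[-0.45,-1,0],[0,0,0],0.5],
  [[-0.45,-1,0],[0,0,0],0.5],
  [[-0.45,-1,0],[0,0,0],0.5],
  [[-0.45,-1,0],[0,0,0],0.5],
])

```text
clock: 2.65
position: [0.4201, 0.1594, 0.2312]
ee_rot: [-0.033, 0.999, 0.0, -0.0]
ft_force: [0.2, 0.3, -0.0]
grip_width: 0.5
```

move_arm([
  [[-0.45,-1,0],[0,0,0],0.5],
  [[-0.45,-1,0],[0,0,0],0.5],
  [[-0.45,-1,0],[0,0,0],0.5],
  [[-0.45,-1,0],[0,0,0],0.5],
  [[-0.45,-1,0],[0,0,0],0.5],
])

```text
clock: 3.28
position: [0.4844, 0.0385, 0.2312]
ee_rot: [-0.033, 0.999, 0.0, -0.0]
ft_force: [-0.1, -0.6, -0.3]
grip_width: 0.496
```

move_arm([
  [[-0.45,-1,0],[0,0,0],0.5],
  [[-0.45,-1,0],[0,0,0],0.5],
  [[0,0,0],[0,0,0],0.5],
])

```text
clock: 3.65
position: [0.5102, -0.0111, 0.2311]
ee_rot: [-0.031, 1.0, -0.0, -0.0]
ft_force: [0.3, -0.5, -0.4]
grip_width: 0.497
```

```bash
python3 - <<'E'
from h import *
o=st(); print(np.round(o['joint_pos'],3)); ci=camera_info('wrist'); print(ci)
np.save('ci.npy',ci,allow_pickle=True)
snap('wrist','w1.png')
E
```

```text
t 3.65 p [ 0.5102 -0.0111  0.2311] F [ 0.3 -0.5 -0.4] g 0.497
[[-0.998 -0.063 -0.   ]
 [-0.063  0.998 -0.001]
 [ 0.    -0.001 -1.   ]]
[-0.55   0.069  0.509  1.784 -0.034  1.298  1.601]
{'fx': 371.64829954431775, 'fy': 371.64829954431775, 'cx': 318.2512141372666, 'cy': 236.65063905337172, 'origin': array([ 0.44163451, -0.01506638,  0.37385947]), 'rotation': array([0.67782519, 0.72201806, 0.10073593, 0.0953688 ])}
```

View pics/w1.png

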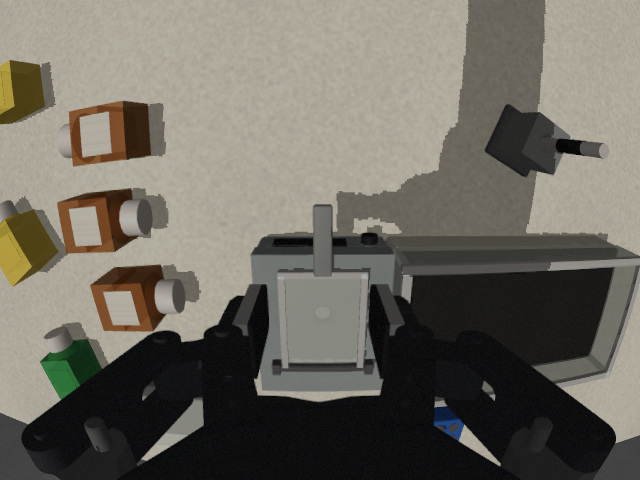

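```bash
python3 - <<'E'
from h import *
ci=np.load('ci.npy',allow_pickle=True).item()
f=lambda u,v,z:print((u,v),np.round(atz('wrist',u,v,z,ci),4)[:2])
f(313,206,.08);f(331,206,.08);f(314,275,.08);f(332,275,.08);f(322,313,.064);f(274,367,.074);f(372,367,.074);f(604,151,.148)
E
```

```text
(313, 206) [ 0.5001 -0.016 ]
(331, 206) [ 0.4992 -0.0015]
(314, 275) [ 0.5595 -0.0116]
(332, 275) [0.5586 0.0037]
(322, 313) [ 0.6039 -0.0017]
(274, 367) [ 0.6629 -0.0451]
(372, 367) [0.6572 0.0512]
(604, 151) [0.4258 0.1985]
```

move_arm([
  [[-0.15,0.15,1],[0,0,0],0.5],
  [[0,0,1],[0,0,0],0.5],
  [[0,0,1],[0,0,0],0.5],
  [[0,0,1],[0,0,0],0.5],
  [[0,0,1],[0,0,0],0.5],
])

```text
clock: 4.32
position: [0.513, -0.0037, 0.1055]
ee_rot: [-0.034, 0.999, 0.0, -0.0]
ft_force: [-0.7, -0.0, 0.2]
grip_width: 0.497
```

move_arm([
  [[0,0,1],[0,0,0],0.5],
  [[0,0,1],[0,0,0],0.5],
  [[0,0,0],[0,0,0],0.5],
])

```text
clock: 4.7
position: [0.5118, -0.0041, 0.0549]
ee_rot: [-0.034, 0.999, -0.0, -0.002]
ft_force: [-0.4, -0.3, 0.2]
grip_width: 0.5
```

move_arm([
  [[0,0,0],[0,0,0],0],
  [[0,0,0],[0,0,0],0],
  [[0,0,0],[0,0,0],0],
  [[0,0,0],[0,0,0],0],
  [[0,0,0],[0,0,0],0],
], squeeze=25)

```text
clock: 5.32
position: [0.5141, -0.0073, 0.0576]
ee_rot: [-0.032, 0.999, -0.001, 0.001]
ft_force: [0.8, -9.2, 1.7]
grip_width: 0.178
```

```bash
python3 - <<'E'
from h import *
st(); p,r=cur()
# grasp pt = p + 0.019*up ; rotate about hinge in world, orientation fixed
H=np.array([.659,.0025,.072]); g0=p+[0,0,.019]; d=g0-H; a0=np.arctan2(d[2],-d@SX); rad=np.hypot(d@SX,d[2]); print('a0',a0,'rad',rad)
th=np.concatenate([np.linspace(0,1.8,16)]); cp,cr=p,r; rows=[]
for t in th[1:]:
    q=H+SY*(d@SY)-SX*rad*np.cos(a0+t)+np.array([0,0,rad*np.sin(a0+t)])-[0,0,.019]
    s=np.round(cr.inv().apply(q-cp)/.025,2); cp=cp+cr.apply(s*.025); rows.append(s.tolist())
for x in rows: print(x)
E
```

```text
t 5.33 p [ 0.5141 -0.0073  0.0576] F [ 0.8 -9.2  1.7] g 0.178
[[-0.998 -0.064  0.002]
 [-0.064  0.998 -0.002]
 [-0.002 -0.002 -1.   ]]
a0 0.03150419832173775 rad 0.14525729082728947
[-0.06, -0.0, -0.69]
[-0.15, -0.0, -0.68]
[-0.23, -0.0, -0.66]
[-0.31, -0.0, -0.63]
[-0.37, -0.0, -0.59]
[-0.45, -0.0, -0.53]
[-0.51, -0.0, -0.48]
[-0.56, -0.0, -0.41]
[-0.6, -0.0, -0.35]
[-0.64, -0.0, -0.27]
[-0.67, -0.0, -0.19]
[-0.69, 0.0, -0.11]
[-0.7, 0.0, -0.03]
[-0.69, 0.0, 0.06]
[-0.68, 0.01, 0.14]
```

move_arm([
  [[-0.06,-0.13,-0.69],[0,0,0],0],
  [[-0.15,0,-0.68],[0,0,0],0],
  [[-0.23,0,-0.66],[0,0,0],0],
  [[-0.31,0,-0.63],[0,0,0],0],
  [[-0.37,0,-0.59],[0,0,0],0],
])

```text
clock: 5.95
position: [0.5421, -0.0059, 0.1386]
ee_rot: [-0.033, 0.999, 0.0, 0.0]
ft_force: [4.0, 2.9, -5.6]
grip_width: 0.181
```

move_arm([
  [[-0.45,0,-0.53],[0,0,0],0],
  [[-0.51,0,-0.48],[0,0,0],0],
  [[-0.56,0,-0.41],[0,0,0],0],
  [[-0.6,0,-0.35],[0,0,0],0],
  [[0,0,0],[0,0,0],0],
])

```text
clock: 6.58
position: [0.5953, -0.0024, 0.1825]
ee_rot: [-0.033, 0.999, 0.0, 0.0]
ft_force: [-2.6, 4.1, 2.9]
grip_width: 0.177
```

Tracking the arc well; continue past the balance point.

move_arm([
  [[-0.64,0,-0.27],[0,0,0],0],
  [[-0.67,0,-0.19],[0,0,0],0],
  [[-0.69,0,-0.11],[0,0,0],0],
  [[-0.7,0,-0.03],[0,0,0],0],
  [[-0.69,0,0.06],[0,0,0],0],
])

```text
clock: 7.2
position: [0.6789, 0.0032, 0.1955]
ee_rot: [-0.033, 0.999, 0.0, -0.001]
ft_force: [-2.8, 2.9, 0.1]
grip_width: 0.179
```

move_arm([
  [[-0.68,0,0.14],[0,0,0],0],
  [[0,0,0],[0,0,0],0],
  [[0,0,0],[0,0,0],0.5],
  [[0,0,0],[0,0,0],0.5],
  [[0,0,0],[0,0,0],0.5],
])

```text
clock: 7.82
position: [0.6958, 0.0032, 0.1921]
ee_rot: [-0.033, 0.999, -0.0, 0.0]
ft_force: [0.6, -0.0, -0.2]
grip_width: 0.501
```

move_arm([
  [[0,0,-1],[0,0,0],0.5],
  [[0,0,-1],[0,0,0],0.5],
  [[0,0,-1],[0,0,0],0.5],
  [[0,0,-0.5],[0,0,0],0.5],
  [[0,0,0],[0,0,0],0.5],
])

```text
clock: 8.45
position: [0.6963, 0.0035, 0.2798]
ee_rot: [-0.033, 0.999, 0.0, 0.001]
ft_force: [-0.4, -0.4, -1.0]
grip_width: 0.502
```

```bash
python3 - <<'E'
from h import *
o=st(); print(np.round(o['joint_pos'],3)); snap('side','s1.png',(220,150,500,380),2.8)
E
```

```text
t 8.45 p [0.6963 0.0035 0.2798] F [-0.4 -0.4 -1. ] g 0.502
[[-0.998 -0.066  0.001]
 [-0.066  0.998  0.   ]
 [-0.001  0.    -1.   ]]
[-0.398  0.509  0.516  1.188 -0.243  1.503  1.714]
```

View pics/s1.png

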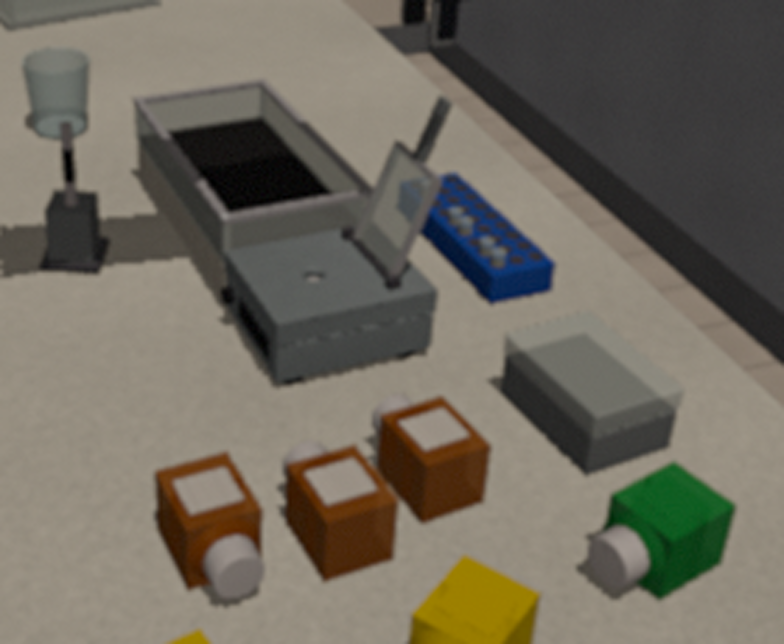

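```bash
cat >> h.py <<'E'
def pick(center,yawdeg,capleft,tilt=45,ax=.050,deep=.017):
    a=np.radians(yawdeg); c=np.array([-np.sin(a),np.cos(a),0])*(1 if capleft else -1)
    t=np.radians(tilt); z=-c*np.sin(t)-np.array([0,0,np.cos(t)])
    jaw=np.array([np.cos(a),np.sin(a),0]); g=np.array([*center,.028])+c*(ax-.033)
    return g+z*deep, rot(z,jaw), g
E
python3 - <<'E'
from h import *
p,r=cur(); t,rt,g=pick((.6225,-.2144),6.5,True); print(t)
so=t-rt.apply([0,0,.1]); print(so)
a,b=plan(p,r,[.605,-.12,.24],rt,.8); print(); a,b=plan(a,b,so,rt,.8); print();plan(a,b,t,rt,.8)
E
```

```text
[ 0.62193634 -0.20945282  0.01597918]
[ 0.61393166 -0.13919668  0.08668986]
[[[0.49,-0.59,0.19],[4.3,-4.5,10.3],0.8],[[0.4,-0.65,0.21],[4.2,-4.4,10.3],0.8],[[0.3,-0.7,0.23],[4.3,-4.5,10.3],0.8],[[0.18,-0.72,0.26],[4.2,-4.5,10.3],0.8],[[0.08,-0.73,0.31],[4.3,-4.5,10.3],0.8]]
[[[-0.03,-0.7,0.35],[4.3,-4.5,10.3],0.8],[[-0.12,-0.67,0.42],[4.2,-4.4,10.3],0.8],[[-0.2,-0.6,0.47],[4.3,-4.5,10.3],0.8]]

[[[0.54,0.04,0.7],[0.0,0.0,0.0],0.8],[[0.54,0.04,0.7],[0.0,0.0,0.0],0.8],[[0.53,0.04,0.7],[0.0,0.0,0.0],0.8],[[0.54,0.03,0.71],[0.0,0.0,0.0],0.8],[[0.54,0.04,0.7],[0.0,0.0,0.0],0.8]]
[[[0.54,0.04,0.7],[0.0,0.0,0.0],0.8],[[0.54,0.04,0.7],[0.0,0.0,0.0],0.8]]

[[[0.0,0.0,0.8],[0.0,0.0,0.0],0.8],[[0.0,0.0,0.8],[0.0,0.0,0.0],0.8],[[0.0,0.0,0.8],[0.0,0.0,0.0],0.8],[[0.0,0.0,0.8],[0.0,0.0,0.0],0.8],[[0.0,0.0,0.8],[0.0,0.0,0.0],0.8]]
```

move_arm([
  [[0.5,-0.6,0.2],[4.3,-4.5,10.3],0.8],
  [[0.4,-0.65,0.2],[4.2,-4.4,10.3],0.8],
  [[0.3,-0.7,0.25],[4.3,-4.5,10.3],0.8],
  [[0.2,-0.7,0.25],[4.2,-4.5,10.3],0.8],
  [[0.1,-0.75,0.3],[4.3,-4.5,10.3],0.8],
])

```text
clock: 9.12
position: [0.6394, -0.0753, 0.2532]
ee_rot: [0.36, 0.903, -0.155, 0.174]
ft_force: [0.6, -0.9, -0.5]
grip_width: 0.795
```

move_arm([
  [[0,-0.7,0.35],[4.3,-4.5,10.3],0.8],
  [[-0.1,-0.65,0.4],[4.2,-4.4,10.3],0.8],
  [[-0.2,-0.6,0.45],[4.3,-4.5,10.3],0.8],
  [[0,0,0],[0,0,0],0.8],
  [[0,0,0],[0,0,0],0.8],
])

```text
clock: 9.75
position: [0.6107, -0.1226, 0.2398]
ee_rot: [0.559, 0.752, -0.233, 0.261]
ft_force: [0.4, 0.3, 0.3]
grip_width: 0.799
```

```bash
python3 - <<'E'
from h import *
o=st(); print(np.round(o['joint_pos'],3)); p,r=cur(); t,rt,g=pick((.6225,-.2144),6.5,True)
so=t-rt.apply([0,0,.1]); print(so)
print(np.degrees((r.inv()*rt).magnitude()))
a,b=plan(p,r,so,rt,.8); print();plan(a,b,t,rt,.8)
E
```

```text
t 9.75 p [ 0.6107 -0.1226  0.2398] F [0.4 0.3 0.3] g 0.799
[[-0.239  0.962  0.132]
 [ 0.718  0.267 -0.642]
 [-0.653 -0.059 -0.755]]
[-0.998  0.38   0.926  1.737  0.455  1.143 -0.012]
[ 0.61393166 -0.13919668  0.08668986]
10.37541421300177
[[[0.5,0.04,0.72],[0.5,-0.6,1.3],0.8],[[0.51,0.04,0.72],[0.6,-0.5,1.2],0.8],[[0.51,0.04,0.72],[0.5,-0.6,1.3],0.8],[[0.52,0.03,0.7],[0.5,-0.5,1.3],0.8],[[0.53,0.02,0.71],[0.5,-0.6,1.3],0.8]]
[[[0.54,0.02,0.69],[0.6,-0.5,1.2],0.8],[[0.54,0.02,0.7],[0.5,-0.6,1.3],0.8]]

[[[0.0,0.0,0.8],[0.0,0.0,0.0],0.8],[[0.0,0.0,0.8],[0.0,0.0,0.0],0.8],[[0.0,0.0,0.8],[0.0,0.0,0.0],0.8],[[0.0,0.0,0.8],[0.0,0.0,0.0],0.8],[[0.0,0.0,0.8],[0.0,0.0,0.0],0.8]]
```

move_arm([
  [[0.5,0.04,0.72],[0.5,-0.6,1.3],0.8],
  [[0.5,0.04,0.72],[0.6,-0.5,1.2],0.8],
  [[0.5,0.04,0.72],[0.5,-0.6,1.3],0.8],
  [[0.52,0.03,0.7],[0.5,-0.5,1.3],0.8],
  [[0.53,0.02,0.7],[0.5,-0.6,1.3],0.8],
])

```text
clock: 10.38
position: [0.6136, -0.135, 0.1307]
ee_rot: [0.601, 0.707, -0.248, 0.279]
ft_force: [1.1, 0.4, -0.7]
grip_width: 0.8
```

move_arm([
  [[0.54,0.02,0.7],[0.6,-0.5,1.2],0.8],
  [[0.54,0.02,0.7],[0.5,-0.6,1.3],0.8],
  [[0,0,0],[0,0,0],0.8],
  [[0,0,0],[0,0,0],0.8],
])

```text
clock: 10.88
position: [0.6148, -0.1401, 0.0882]
ee_rot: [0.616, 0.688, -0.255, 0.286]
ft_force: [-0.0, -0.4, -0.3]
grip_width: 0.797
```

```bash
python3 - <<'E'
from h import *
o=st(); print(np.round(o['joint_pos'],3)); p,r=cur(); t,rt,g=pick((.6225,-.2144),6.5,True)
print(np.degrees((r.inv()*rt).as_rotvec()))
plan(p,r,t,rt,.8)
ci=camera_info('wrist'); np.save('ci.npy',ci,allow_pickle=True); snap('wrist','w2.png')
print(proj('wrist',g,ci),proj('wrist',t,ci))
E
```

```text
t 10.88 p [ 0.6148 -0.1401  0.0882] F [-0.  -0.4 -0.3] g 0.797
[[-0.077  0.994  0.08 ]
 [ 0.702  0.111 -0.703]
 [-0.708  0.002 -0.707]]
[-0.905  0.695  0.86   1.796  0.351  0.924 -0.278]
[-0.01998729  0.04663613 -0.20026064]
[[[0.01,-0.01,0.8],[0.0,0.0,0.0],0.8],[[0.02,0.0,0.81],[0.0,0.0,-0.1],0.8],[[0.01,-0.01,0.8],[0.0,0.0,0.0],0.8],[[0.02,0.0,0.8],[0.0,0.0,-0.1],0.8],[[0.01,-0.01,0.81],[0.0,0.0,0.0],0.8]]
(np.float64(315.2360957990991), np.float64(241.43778654678474)) (np.float64(315.4407787722095), np.float64(234.20777042493842))
```

View pics/w2.png

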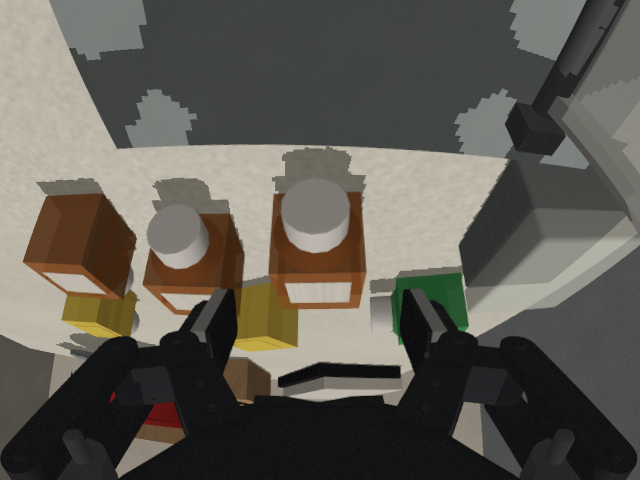

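move_arm([
  [[0.02,0,0.8],[0,0,-0.2],0.8],
  [[0.02,0,0.8],[0,0,0],0.8],
  [[0.01,0,0.8],[0,0,0],0.8],
  [[0.01,0,0.8],[0,0,0],0.8],
  [[0.01,0,0.8],[0,0,0],0.8],
])

```text
clock: 11.55
position: [0.6222, -0.2099, 0.0146]
ee_rot: [0.615, 0.689, -0.256, 0.286]
ft_force: [-0.1, -0.4, -0.3]
grip_width: 0.798
```

move_arm([
  [[0,0,0],[0,0,0],0.8],
  [[0,0,0],[0,0,0],0.3],
  [[0,0,0],[0,0,0],0.3],
  [[0,0,0],[0,0,0],0.3],
  [[0,0,0],[0,0,0],0.3],
], squeeze=70)

```text
clock: 12.18
position: [0.6225, -0.2085, 0.0156]
ee_rot: [0.615, 0.689, -0.255, 0.286]
ft_force: [-1.5, 4.1, 5.0]
grip_width: 0.65
```

```bash
python3 - <<'E'
from h import *
o=st(); p,r=cur(); t,rt,g=pick((.6225,-.2144),6.5,True); print(t,p-t)
# grasp in tool frame -> bottle frame; after upright rotation
E
```

```text
t 12.18 p [ 0.6225 -0.2085  0.0156] F [-1.5  4.1  5. ] g 0.65
[[-0.08   0.994  0.08 ]
 [ 0.702  0.113 -0.704]
 [-0.708  0.    -0.706]]
[ 0.62193634 -0.20945282  0.01597918] [ 0.000544    0.00094282 -0.00034274]
```

```bash
cat >> h.py <<'E'
def bottleframe(center,yawdeg,capleft):
    a=np.radians(yawdeg); c=np.array([-np.sin(a),np.cos(a),0])*(1 if capleft else -1); j=np.array([np.cos(a),np.sin(a),0])
    return np.array([*center,.028])-c*.033, R.from_matrix(np.column_stack([j,np.cross(c,j),c]))
def grasp_rel(center,yawdeg,capleft,p,r):
    o,b=bottleframe(center,yawdeg,capleft); return b.inv().apply(p-o), b.inv()*r
def place(sx,sy,xdir,rel,h=.062):
    b=R.from_matrix(np.column_stack([xdir,np.cross([0,0,1],xdir),[0,0,1]]))
    return SO+SX*sx+SY*sy+np.array([0,0,h])+b.apply(rel[0]), b*rel[1]
E
python3 - <<'E'
from h import *
import pickle
p,r=cur(); rel=grasp_rel((.6225,-.2144),6.5,True,p,r); print(rel[0]); pickle.dump((rel[0],rel[1].as_quat()),open('relA.pkl','wb'))
t,rt=place(.010,.085,SX,rel); print('place',t); print(np.round(rt.as_matrix(),3))
a,b=plan(p,r,[.60,-.19,.17],r,.3); print('rot'); a,b=plan(a,b,[.56,-.08,.24],rt,.3); print('over'); a,b=plan(a,b,t+[0,0,.12],rt,.3); print('down'); plan(a,b,t,rt,.3)
E
```

```text
[0.00064723 0.01236356 0.03885436]
place [0.60457116 0.30155513 0.10085436]
[[-0.047  0.998 -0.047]
 [ 0.707  0.066  0.704]
 [ 0.706 -0.001 -0.708]]
[[[-0.54,-0.12,-0.71],[0.0,0.0,0.0],0.3],[[-0.54,-0.11,-0.7],[0.0,0.0,0.0],0.3],[[-0.54,-0.12,-0.71],[0.0,0.0,0.0],0.3],[[-0.54,-0.11,-0.71],[0.0,0.0,0.0],0.3],[[-0.54,-0.12,-0.71],[0.0,0.0,0.0],0.3]]
[[[-0.54,-0.11,-0.7],[0.0,0.0,0.0],0.3],[[-0.54,-0.12,-0.71],[0.0,0.0,0.0],0.3]]
rot
[[[0.14,-0.12,-0.58],[0.0,10.0,0.3],0.3],[[0.23,-0.12,-0.54],[0.0,10.0,0.4],0.3],[[0.33,-0.13,-0.5],[0.0,10.0,0.3],0.3],[[0.4,-0.12,-0.43],[0.0,10.0,0.3],0.3],[[0.48,-0.13,-0.36],[0.0,10.0,0.4],0.3]]
[[[0.52,-0.14,-0.27],[0.0,10.0,0.3],0.3],[[0.57,-0.13,-0.17],[0.0,10.0,0.3],0.3],[[0.58,-0.14,-0.07],[0.0,10.0,0.4],0.3],[[0.59,-0.14,0.03],[0.0,10.0,0.3],0.3]]
over
[[[0.64,0.17,0.7],[0.0,0.0,0.0],0.3],[[0.63,0.18,0.7],[0.0,0.0,0.0],0.3],[[0.64,0.17,0.7],[0.0,0.0,0.0],0.3],[[0.63,0.18,0.7],[0.0,0.0,0.0],0.3],[[0.64,0.17,0.7],[0.0,0.0,0.0],0.3]]
[[[0.63,0.17,0.71],[0.0,0.0,0.0],0.3],[[0.64,0.18,0.7],[0.0,0.0,0.0],0.3],[[0.63,0.17,0.7],[0.0,0.0,0.0],0.3],[[0.64,0.17,0.7],[0.0,0.0,0.0],0.3],[[0.63,0.18,0.7],[0.0,0.0,0.0],0.3]]
[[[0.64,0.17,0.7],[0.0,0.0,0.0],0.3],[[0.63,0.18,0.7],[0.0,0.0,0.0],0.3],[[0.64,0.17,0.7],[0.0,0.0,0.0],0.3],[[0.63,0.17,0.7],[0.0,0.0,0.0],0.3],[[0.64,0.18,0.7],[0.0,0.0,0.0],0.3]]
[[[0.63,0.17,0.7],[0.0,0.0,0.0],0.3]]
down
[[[-0.68,0.0,0.68],[0.0,0.0,0.0],0.3],[[-0.68,0.0,0.68],[0.0,0.0,0.0],0.3],[[-0.67,0.0,0.68],[0.0,0.0,0.0],0.3],[[-0.68,0.0,0.68],[0.0,0.0,0.0],0.3],[[-0.68,0.0,0.68],[0.0,0.0,0.0],0.3]]
```

move_arm([
  [[-0.7,0,-0.7],[0,0,0],0.3],
  [[-0.7,0,-0.7],[0,0,0],0.3],
  [[-0.7,0,-0.7],[0,0,0],0.3],
  [[-0.7,0,-0.7],[0,0,0],0.3],
  [[-0.7,0,-0.7],[0,0,0],0.3],
])

```text
clock: 12.8
position: [0.6216, -0.2085, 0.1392]
ee_rot: [0.615, 0.689, -0.256, 0.285]
ft_force: [-0.2, 0.5, -2.7]
grip_width: 0.643
```

move_arm([
  [[-0.7,0,-0.7],[0,0,0],0.3],
  [[0.14,-0.15,-0.58],[0,10,0.3],0.3],
  [[0.23,-0.15,-0.54],[0,10,0.4],0.3],
  [[0.33,-0.15,-0.5],[0,10,0.3],0.3],
  [[0.4,-0.15,-0.43],[0,10,0.3],0.3],
])

```text
clock: 13.42
position: [0.6016, -0.1593, 0.1957]
ee_rot: [0.673, 0.738, -0.024, 0.034]
ft_force: [-0.2, -0.4, -4.2]
grip_width: 0.644
```

move_arm([
  [[0.48,-0.15,-0.36],[0,10,0.4],0.3],
  [[0.52,-0.15,-0.27],[0,10,0.3],0.3],
  [[0.57,-0.15,-0.17],[0,10,0.3],0.3],
  [[0.58,-0.15,-0.07],[0,10,0.4],0.3],
  [[0.59,-0.15,0.03],[0,10,0.3],0.3],
])

```text
clock: 14.05
position: [0.5775, -0.0997, 0.2339]
ee_rot: [0.632, 0.673, 0.263, -0.28]
ft_force: [-0.6, 0.9, -3.2]
grip_width: 0.65
```

```bash
cat > nx.py <<'E'
from h import *
import pickle,sys
def rel(n):
    a,q=pickle.load(open(f'rel{n}.pkl','rb')); return a,R.from_quat(q)
def setrel(n,v): pickle.dump((v[0],v[1].as_quat()),open(f'rel{n}.pkl','wb'))
E
python3 - <<'E'
from nx import *
o=st(); print(np.round(o['joint_pos'],3)); p,r=cur(); t,rt=place(.010,.085,SX,rel('A')); print(np.degrees((r.inv()*rt).as_rotvec()))
a,b=plan(p,r,t+[-.02,0,.13],rt,.3)
E
```

```text
t 14.05 p [ 0.5775 -0.0997  0.2339] F [-0.6  0.9 -3.2] g 0.65
[[-0.045  0.998 -0.046]
 [ 0.703  0.064  0.708]
 [ 0.71  -0.    -0.705]]
[ 0.089  0.57   0.533  1.428 -0.873  1.771  0.762]
[ 0.10582903 -0.28231633 -0.08180609]
[[[0.66,0.08,0.67],[0.0,0.0,0.0],0.3],[[0.66,0.07,0.68],[0.0,0.0,0.0],0.3],[[0.65,0.08,0.67],[0.0,0.0,0.0],0.3],[[0.66,0.08,0.67],[0.0,-0.1,0.0],0.3],[[0.66,0.07,0.67],[0.0,0.0,0.0],0.3]]
[[[0.66,0.08,0.67],[0.0,0.0,0.0],0.3],[[0.66,0.08,0.68],[0.0,0.0,0.0],0.3],[[0.66,0.07,0.67],[0.0,0.0,0.0],0.3],[[0.66,0.08,0.67],[0.1,0.0,0.0],0.3],[[0.66,0.08,0.67],[0.0,-0.1,0.0],0.3]]
[[[0.66,0.08,0.67],[0.0,0.0,-0.1],0.3],[[0.66,0.08,0.67],[0.0,0.0,0.0],0.3],[[0.66,0.08,0.67],[0.0,0.0,0.0],0.3],[[0.66,0.08,0.67],[0.0,0.0,0.0],0.3],[[0.66,0.07,0.67],[0.0,0.0,0.0],0.3]]
[[[0.66,0.08,0.67],[0.0,-0.1,0.0],0.3],[[0.66,0.08,0.67],[0.0,0.0,0.0],0.3]]
```

move_arm([
  [[0.66,0.08,0.67],[0,0,0],0.3],
  [[0.66,0.08,0.67],[0,0,0],0.3],
  [[0.66,0.08,0.67],[0,0,0],0.3],
  [[0.66,0.08,0.67],[0,0,0],0.3],
  [[0.66,0.08,0.67],[0,0,0],0.3],
])

```text
clock: 14.68
position: [0.58, 0.021, 0.2331]
ee_rot: [0.631, 0.675, 0.261, -0.279]
ft_force: [0.6, 1.1, -1.9]
grip_width: 0.646
```

move_arm([
  [[0.66,0.08,0.67],[0,0,0],0.3],
  [[0.66,0.08,0.67],[0,0,0],0.3],
  [[0.66,0.08,0.67],[0,0,0],0.3],
  [[0.66,0.08,0.67],[0,0,0],0.3],
  [[0.66,0.08,0.67],[0,0,0],0.3],
])

```text
clock: 15.3
position: [0.5824, 0.1382, 0.2315]
ee_rot: [0.632, 0.674, 0.261, -0.279]
ft_force: [0.3, -0.4, -2.7]
grip_width: 0.647
```

move_arm([
  [[0.66,0.08,0.67],[0,0,0],0.3],
  [[0.66,0.08,0.67],[0,0,0],0.3],
  [[0.66,0.08,0.67],[0,0,0],0.3],
  [[0.66,0.08,0.67],[0,0,0],0.3],
  [[0.66,0.08,0.67],[0,0,0],0.3],
])

```text
clock: 15.92
position: [0.5848, 0.2562, 0.2305]
ee_rot: [0.632, 0.674, 0.261, -0.279]
ft_force: [-0.4, -0.1, -3.0]
grip_width: 0.644
```

move_arm([
  [[0.66,0.08,0.67],[0,0,0],0.3],
  [[0.66,0.08,0.67],[0,-0.3,0],0.3],
  [[0,0,0],[0,0,0],0.3],
])

```text
clock: 16.3
position: [0.5847, 0.3052, 0.2302]
ee_rot: [0.631, 0.676, 0.259, -0.278]
ft_force: [-0.1, 0.2, -3.1]
grip_width: 0.646
```

```bash
python3 - <<'E'
from nx import *
o=st(); print(np.round(o['joint_pos'],3)); p,r=cur(); t,rt=place(.010,.085,SX,rel('A')); print(np.degrees((r.inv()*rt).as_rotvec()))
a,b=plan(p,r,t,rt,.3)
snap('side','s2.png',(200,120,440,300),3)
E
```

```text
t 16.3 p [0.5847 0.3052 0.2302] F [-0.1  0.2 -3.1] g 0.646
[[-0.048  0.998 -0.049]
 [ 0.71   0.069  0.701]
 [ 0.703 -0.001 -0.711]]
[-0.458  0.369  0.343  1.656 -0.964  1.261  0.305]
[-0.11820154  0.25235953  0.09445588]
[[[-0.63,0.13,0.59],[0.0,0.0,0.0],0.3],[[-0.63,0.13,0.59],[0.0,0.1,0.0],0.3],[[-0.63,0.13,0.59],[-0.1,0.0,0.0],0.3],[[-0.63,0.13,0.59],[0.0,0.1,0.1],0.3],[[-0.63,0.14,0.59],[0.0,0.0,0.0],0.3]]
[[[-0.63,0.13,0.58],[0.0,0.1,0.0],0.3]]
```

View pics/s2.png

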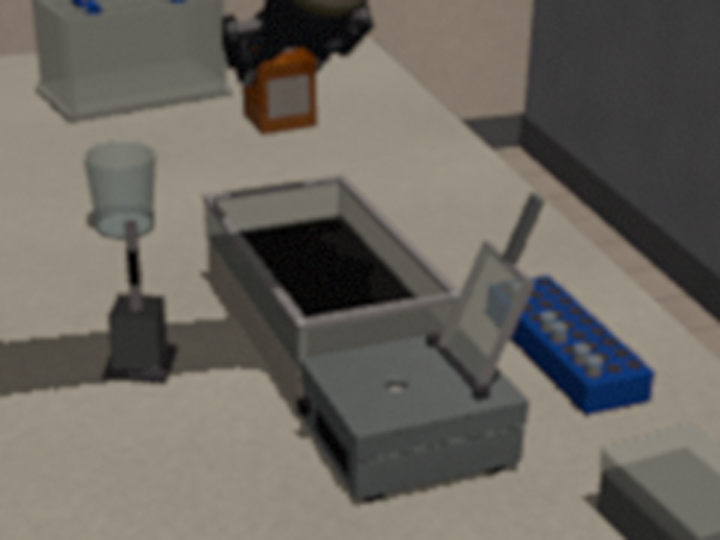

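move_arm([
  [[-0.63,0.13,0.59],[0,0,0],0.3],
  [[-0.63,0.13,0.59],[0,0.2,0],0.3],
  [[-0.63,0.13,0.59],[0,0,0],0.3],
  [[-0.63,0.13,0.59],[0,0,0],0.3],
  [[-0.63,0.14,0.59],[0,0,0],0.3],
])

```text
clock: 16.98
position: [0.6026, 0.2986, 0.1205]
ee_rot: [0.632, 0.674, 0.26, -0.278]
ft_force: [-0.5, 0.2, -2.8]
grip_width: 0.642
```

move_arm([
  [[-0.63,0.13,0.58],[0,0,0],0.3],
  [[0,0,0],[0,0,0],0.3],
  [[0,0,0],[0,0,0],0.3],
])

```text
clock: 17.35
position: [0.6056, 0.298, 0.1002]
ee_rot: [0.632, 0.675, 0.26, -0.278]
ft_force: [-0.6, -1.2, -2.9]
grip_width: 0.644
```

```bash
python3 - <<'E'
from nx import *
o=st(); t,rt=place(.010,.085,SX,rel('A')); print(t)
E
```

```text
t 17.35 p [0.6056 0.298  0.1002] F [-0.6 -1.2 -2.9] g 0.644
[[-0.045  0.998 -0.047]
 [ 0.708  0.065  0.703]
 [ 0.705 -0.001 -0.71 ]]
[0.60457116 0.30155513 0.10085436]
```

move_arm([
  [[-0.05,0,0.05],[0,0,0],0.3],
  [[-0.05,0,0.05],[0,0,0],0.3],
  [[0,0,0],[0,0,0],0.3],
])

```text
clock: 17.73
position: [0.6057, 0.2982, 0.0992]
ee_rot: [0.632, 0.675, 0.261, -0.279]
ft_force: [-4.6, -4.2, 10.4]
grip_width: 0.647
```

move_arm([
  [[0,0,0],[0,0,0],0.8],
  [[0,0,0],[0,0,0],0.8],
  [[0,0,0],[0,0,0],0.8],
])

```text
clock: 18.1
position: [0.6056, 0.2982, 0.0973]
ee_rot: [0.632, 0.675, 0.26, -0.278]
ft_force: [0.4, 0.2, 0.4]
grip_width: 0.803
```

move_arm([
  [[0,0,-0.5],[0,0,0],0.8],
  [[0,0,-1],[0,0,0],0.8],
  [[0,0,-1],[0,0,0],0.8],
  [[0,0,-1],[0,0,0],0.8],
  [[0,0,-1],[0,0,0],0.8],
])

```text
clock: 18.73
position: [0.6114, 0.2166, 0.1792]
ee_rot: [0.633, 0.674, 0.261, -0.278]
ft_force: [0.3, -0.3, 0.3]
grip_width: 0.799
```

move_arm([
  [[0.7,0,-0.7],[0,0,0],0.8],
  [[0.7,0,-0.7],[0,0,0],0.8],
  [[0,0,0],[0,0,0],0.8],
])

```text
clock: 19.1
position: [0.6122, 0.2175, 0.23]
ee_rot: [0.632, 0.675, 0.262, -0.277]
ft_force: [0.8, 0.7, -1.0]
grip_width: 0.8
```

```bash
python3 - <<'E'
from nx import *
o=st(); print(np.round(o['joint_pos'],3)); snap('top','t2.png',(200,170,520,360),2.5)
E
```

```text
t 19.1 p [0.6122 0.2175 0.23  ] F [ 0.8  0.7 -1. ] g 0.8
[[-0.048  0.998 -0.042]
 [ 0.708  0.063  0.704]
 [ 0.705  0.004 -0.709]]
[-0.335  0.421  0.387  1.598 -0.959  1.379  0.404]
```

View pics/t2.png

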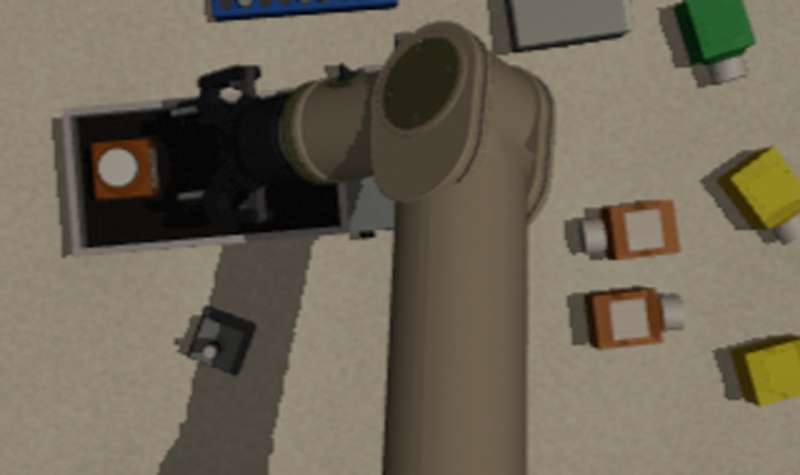

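```bash
python3 - <<'E'
from nx import *
p,r=cur(); t,rt,g=pick((.5364,-.2486),3.5,True); so=t-rt.apply([0,0,.1]); print(t,so)
a,b=plan(p,r,[.53,.02,.24],r,.8); print('rot'); a,b=plan(a,b,so+[0,.0,.1],rt,.8)
E
```

```text
[ 0.53609603 -0.2436301   0.01597918] [ 0.53177924 -0.17305131  0.08668986]
[[[-0.57,-0.42,-0.64],[0.0,0.0,0.0],0.8],[[-0.57,-0.41,-0.64],[0.0,0.0,0.0],0.8],[[-0.56,-0.42,-0.64],[0.0,0.0,0.0],0.8],[[-0.57,-0.42,-0.64],[0.0,0.0,0.0],0.8],[[-0.57,-0.42,-0.64],[0.0,0.0,0.0],0.8]]
[[[-0.57,-0.41,-0.64],[0.0,0.0,0.0],0.8],[[-0.57,-0.42,-0.64],[0.0,0.0,0.0],0.8],[[-0.57,-0.42,-0.64],[0.0,0.0,0.0],0.8],[[-0.56,-0.42,-0.63],[0.0,0.0,0.0],0.8]]
rot
[[[-0.78,-0.05,-0.44],[0.0,-10.0,0.0],0.8],[[-0.83,-0.04,-0.29],[0.0,-10.0,0.0],0.8],[[-0.88,-0.05,-0.15],[0.0,-9.9,0.0],0.8],[[-0.89,-0.05,0.01],[0.1,-10.0,0.1],0.8],[[-0.88,-0.04,0.17],[0.0,-10.0,0.0],0.8]]
[[[-0.83,-0.05,0.31],[0.0,-10.0,0.0],0.8],[[-0.77,-0.04,0.45],[0.0,-9.9,0.0],0.8],[[-0.67,-0.05,0.58],[0.0,-10.0,0.0],0.8],[[-0.57,-0.04,0.68],[0.0,-10.0,0.0],0.8]]
```

move_arm([
  [[-0.57,-0.42,-0.64],[0,0,0],0.8],
  [[-0.57,-0.42,-0.64],[0,0,0],0.8],
  [[-0.57,-0.42,-0.64],[0,0,0],0.8],
  [[-0.57,-0.42,-0.64],[0,0,0],0.8],
  [[-0.57,-0.42,-0.64],[0,0,0],0.8],
])

```text
clock: 19.77
position: [0.5648, 0.1073, 0.2333]
ee_rot: [0.632, 0.674, 0.261, -0.278]
ft_force: [-0.2, 0.6, 0.3]
grip_width: 0.802
```

move_arm([
  [[-0.57,-0.42,-0.64],[0,0,0],0.8],
  [[-0.57,-0.42,-0.64],[0,0,0],0.8],
  [[-0.57,-0.42,-0.64],[0,0,0],0.8],
  [[-0.57,-0.42,-0.64],[0,0,0],0.8],
])

```text
clock: 20.27
position: [0.5285, 0.0195, 0.2385]
ee_rot: [0.632, 0.675, 0.26, -0.278]
ft_force: [1.1, -0.6, -1.0]
grip_width: 0.797
```

move_arm([
  [[-0.78,-0.05,-0.44],[0,-10,0],0.8],
  [[-0.83,-0.05,-0.29],[0,-10,0],0.8],
  [[-0.88,-0.05,-0.15],[0,-10,0],0.8],
  [[-0.89,-0.05,0],[0,-10,0],0.8],
  [[-0.88,-0.05,0.17],[0,-10,0],0.8],
])

```text
clock: 20.9
position: [0.53, -0.0883, 0.2098]
ee_rot: [0.683, 0.729, -0.033, 0.035]
ft_force: [0.1, -0.7, -0.7]
grip_width: 0.801
```

move_arm([
  [[-0.83,-0.05,0.31],[0,-10,0],0.8],
  [[-0.77,-0.05,0.45],[0,-10,0],0.8],
  [[-0.67,-0.05,0.58],[0,-10,0],0.8],
  [[-0.57,-0.05,0.68],[0,-10,0],0.8],
  [[0,0,0],[0,0,0],0.8],
])

```text
clock: 21.52
position: [0.5291, -0.1719, 0.184]
ee_rot: [0.63, 0.675, -0.265, 0.279]
ft_force: [0.2, -0.4, -0.7]
grip_width: 0.801
```

```bash
python3 - <<'E'
from nx import *
o=st(); print(np.round(o['joint_pos'],3)); p,r=cur(); t,rt,g=pick((.5364,-.2486),3.5,True); so=t-rt.apply([0,0,.1]); 
print(np.degrees((r.inv()*rt).as_rotvec()))
a,b=plan(p,r,so,rt,.8)
E
```

```text
t 21.52 p [ 0.5291 -0.1719  0.184 ] F [ 0.2 -0.4 -0.7] g 0.801
[[-0.051  0.998  0.043]
 [ 0.702  0.067 -0.709]
 [-0.71  -0.006 -0.704]]
[-0.692  0.26   0.528  1.933  0.713  1.194 -0.447]
[-0.03117641  0.26208859  0.48343803]
[[[0.68,0.03,0.69],[0.0,0.1,0.1],0.8],[[0.68,0.03,0.7],[0.0,0.0,0.1],0.8],[[0.68,0.03,0.69],[0.0,0.1,0.2],0.8],[[0.68,0.03,0.7],[0.0,0.1,0.1],0.8]]
```

move_arm([
  [[0.68,0.03,0.69],[0,0.3,0.5],0.8],
  [[0.68,0.03,0.7],[0,0,0],0.8],
  [[0.68,0.03,0.69],[0,0,0],0.8],
  [[0.68,0.03,0.7],[0,0,0],0.8],
  [[0,0,0],[0,0,0],0.8],
])

```text
clock: 22.15
position: [0.5334, -0.1739, 0.0884]
ee_rot: [0.636, 0.671, -0.26, 0.278]
ft_force: [-0.8, 0.3, 0.3]
grip_width: 0.797
```

```bash
python3 - <<'E'
from nx import *
o=st(); p,r=cur(); t,rt,g=pick((.5364,-.2486),3.5,True)
print(np.degrees((r.inv()*rt).as_rotvec()))
plan(p,r,t,rt,.8)
snap('wrist','w3.png')
E
```

```text
t 22.15 p [ 0.5334 -0.1739  0.0884] F [-0.8  0.3  0.3] g 0.797
[[-0.037  0.998  0.043]
 [ 0.709  0.056 -0.703]
 [-0.704  0.004 -0.71 ]]
[-0.01712135 -0.22150866 -0.35360758]
[[[0.01,-0.01,0.8],[0.0,0.0,-0.1],0.8],[[0.01,-0.01,0.81],[0.0,-0.1,0.0],0.8],[[0.02,-0.02,0.8],[0.0,0.0,-0.1],0.8],[[0.01,-0.01,0.81],[0.0,-0.1,-0.1],0.8],[[0.02,-0.01,0.8],[0.0,0.0,-0.1],0.8]]
```

View pics/w3.png

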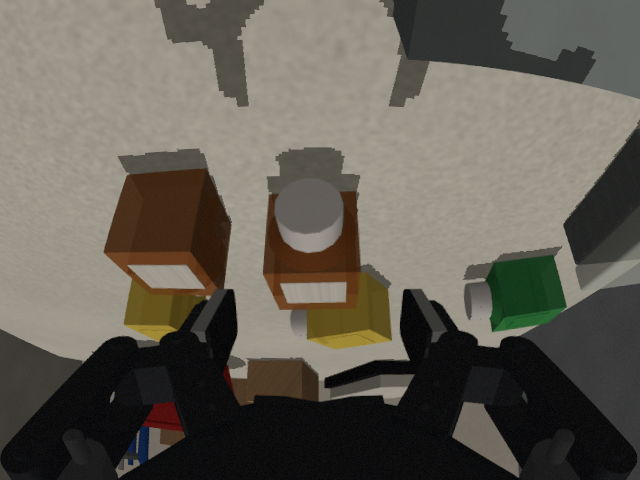

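move_arm([
  [[0.02,-0.02,0.8],[0,-0.2,-0.3],0.8],
  [[0.01,-0.02,0.8],[0,0,0],0.8],
  [[0.02,-0.02,0.8],[0,0,0],0.8],
  [[0.01,-0.02,0.8],[0,0,0],0.8],
  [[0.01,-0.02,0.8],[0,0,0],0.8],
])

```text
clock: 22.82
position: [0.5372, -0.2433, 0.018]
ee_rot: [0.633, 0.673, -0.261, 0.28]
ft_force: [1.6, -0.2, 0.7]
grip_width: 0.8
```

move_arm([
  [[0,0,0],[0,0,0],0.8],
  [[0,0,0],[0,0,0],0.3],
  [[0,0,0],[0,0,0],0.3],
  [[0,0,0],[0,0,0],0.3],
  [[0,0,0],[0,0,0],0.3],
], squeeze=70)

```text
clock: 23.45
position: [0.5366, -0.2423, 0.018]
ee_rot: [0.633, 0.673, -0.261, 0.281]
ft_force: [-2.5, 1.8, 5.4]
grip_width: 0.648
```

```bash
python3 - <<'E'
from nx import *
o=st(); p,r=cur(); re=grasp_rel((p[0]+.0003,-.2486),3.5,True,p,r); setrel('B',re); print(re[0])
t,rt=place(.010,0,SX,re); print(t)
u=p+[0,0,.15]; a,b=plan(u,r,[.53,-.06,.235],rt,.3); print('ov'); plan(a,b,t+[-.02,0,.13],rt,.3)
E
```

```text
t 23.45 p [ 0.5366 -0.2423  0.018 ] F [-2.5  1.8  5.4] g 0.648
[[-0.042  0.998  0.047]
 [ 0.705  0.063 -0.707]
 [-0.708  0.003 -0.706]]
[8.35179873e-05 9.96560341e-03 3.92796295e-02]
[0.60980089 0.21431197 0.10127963]
[[[0.36,0.02,-0.78],[0.0,10.0,0.0],0.3],[[0.49,0.02,-0.71],[0.0,10.0,0.0],0.3],[[0.61,0.03,-0.62],[0.0,10.0,0.0],0.3],[[0.71,0.02,-0.49],[0.1,10.0,0.0],0.3],[[0.78,0.02,-0.37],[0.0,10.0,0.0],0.3]]
[[[0.83,0.02,-0.23],[0.0,10.0,0.0],0.3],[[0.86,0.02,-0.08],[0.0,10.0,0.0],0.3],[[0.86,0.03,0.07],[0.0,10.0,0.0],0.3],[[0.84,0.02,0.22],[0.0,10.0,0.0],0.3]]
ov
[[[0.63,0.26,0.64],[0.0,0.0,0.0],0.3],[[0.63,0.25,0.65],[0.0,0.0,0.0],0.3],[[0.62,0.26,0.64],[0.0,0.0,0.0],0.3],[[0.63,0.25,0.65],[0.0,0.0,0.0],0.3],[[0.63,0.26,0.64],[0.0,0.0,0.0],0.3]]
[[[0.63,0.25,0.65],[0.0,0.0,0.0],0.3],[[0.63,0.26,0.64],[0.0,0.0,0.0],0.3],[[0.63,0.25,0.65],[0.0,0.0,0.0],0.3],[[0.62,0.26,0.64],[0.0,0.0,0.0],0.3],[[0.63,0.26,0.65],[0.0,0.0,0.0],0.3]]
[[[0.63,0.25,0.64],[0.0,0.0,0.0],0.3],[[0.63,0.26,0.65],[0.0,0.0,0.0],0.3]]
```

move_arm([
  [[-0.7,0,-0.7],[0,0,0],0.3],
  [[-0.7,0,-0.7],[0,0,0],0.3],
  [[-0.7,0,-0.7],[0,0,0],0.3],
  [[-0.7,0,-0.7],[0,0,0],0.3],
  [[-0.7,0,-0.7],[0,0,0],0.3],
])

```text
clock: 24.08
position: [0.5356, -0.2417, 0.1414]
ee_rot: [0.633, 0.673, -0.261, 0.28]
ft_force: [0.5, -0.3, -2.5]
grip_width: 0.646
```

move_arm([
  [[-0.7,0,-0.7],[0,0,0],0.3],
  [[0.36,0.02,-0.78],[0,10,0],0.3],
  [[0.49,0.02,-0.71],[0,10,0],0.3],
  [[0.61,0.02,-0.62],[0,10,0],0.3],
  [[0.71,0.02,-0.49],[0,10,0],0.3],
])

```text
clock: 24.7
position: [0.5327, -0.1597, 0.1966]
ee_rot: [0.683, 0.729, -0.026, 0.031]
ft_force: [-1.1, -0.7, -4.1]
grip_width: 0.643
```

move_arm([
  [[0.78,0.02,-0.37],[0,10,0],0.3],
  [[0.83,0.02,-0.23],[0,10,0],0.3],
  [[0.86,0.02,-0.08],[0,10,0],0.3],
  [[0.86,0.02,0.07],[0,10,0],0.3],
  [[0.84,0.02,0.22],[0,10,0],0.3],
])

```text
clock: 25.32
position: [0.5287, -0.0597, 0.2339]
ee_rot: [0.631, 0.674, 0.265, -0.279]
ft_force: [-0.9, 0.3, -3.1]
grip_width: 0.647
```

move_arm([
  [[0.63,0.26,0.65],[0,0,0],0.3],
  [[0.63,0.26,0.65],[0,0,0],0.3],
  [[0.63,0.26,0.65],[0,0,0],0.3],
  [[0.63,0.26,0.65],[0,0,0],0.3],
  [[0.63,0.26,0.65],[0,0,0],0.3],
])

```text
clock: 25.95
position: [0.5541, 0.0569, 0.2307]
ee_rot: [0.632, 0.674, 0.262, -0.278]
ft_force: [0.4, -0.2, -2.8]
grip_width: 0.645
```

move_arm([
  [[0.63,0.26,0.65],[0,0,0],0.3],
  [[0.63,0.26,0.65],[0,0,0],0.3],
  [[0.63,0.26,0.65],[0,0,0],0.3],
  [[0.63,0.26,0.65],[0,0,0],0.3],
  [[0,0,0],[0,0,0],0.3],
])

```text
clock: 26.58
position: [0.5739, 0.1496, 0.2288]
ee_rot: [0.631, 0.675, 0.262, -0.279]
ft_force: [-0.8, -0.6, -3.3]
grip_width: 0.647
```

```bash
python3 - <<'E'
from nx import *
o=st(); print(np.round(o['joint_pos'],3));p,r=cur(); t,rt=place(.010,0,SX,rel('B'));print(t, np.degrees((r.inv()*rt).as_rotvec()))
a,b=plan(p,r,t+[0,0,.07],rt,.3); plan(a,b,t,rt,.3)
E
```

```text
t 26.57 p [0.5739 0.1496 0.2288] F [-0.8 -0.6 -3.3] g 0.647
[[-0.048  0.998 -0.045]
 [ 0.706  0.066  0.705]
 [ 0.707  0.002 -0.707]]
[-0.213  0.355  0.359  1.683 -0.901  1.424  0.485]
[0.60980089 0.21431197 0.10127963] [-0.11213514 -0.06374297  0.13109551]
[[[0.03,0.4,0.85],[0.0,0.0,0.0],0.3],[[0.04,0.4,0.84],[-0.1,0.0,0.1],0.3],[[0.03,0.4,0.85],[0.0,0.0,0.0],0.3],[[0.03,0.4,0.85],[0.0,-0.1,0.0],0.3]]
[[[-0.66,0.0,0.66],[0.0,0.0,0.0],0.3],[[-0.65,0.0,0.66],[0.0,0.0,0.0],0.3],[[-0.66,-0.01,0.66],[0.0,0.0,0.0],0.3]]
```

move_arm([
  [[0.03,0.4,0.84],[0,0,0],0.3],
  [[0.03,0.4,0.84],[0,0,0],0.3],
  [[0.03,0.4,0.84],[0,0,0],0.3],
  [[0.03,0.4,0.84],[0,0,0],0.3],
  [[0,0,0],[0,0,0],0.3],
])

```text
clock: 27.2
position: [0.6097, 0.2126, 0.1695]
ee_rot: [0.632, 0.674, 0.261, -0.279]
ft_force: [0.3, -0.6, -2.4]
grip_width: 0.644
```

move_arm([
  [[-0.66,0,0.66],[0,0,0],0.3],
  [[-0.66,0,0.66],[0,0,0],0.3],
  [[-0.66,0,0.66],[0,0,0],0.3],
  [[0,0,0],[0,0,0],0.3],
  [[0,0,0],[0,0,0],0.3],
])

```text
clock: 27.82
position: [0.6102, 0.2101, 0.1004]
ee_rot: [0.633, 0.674, 0.262, -0.278]
ft_force: [-0.0, -0.0, -2.3]
grip_width: 0.645
```

move_arm([
  [[-0.04,0,0.04],[0,0,0],0.3],
  [[0,0,0],[0,0,0],0.3],
  [[0,0,0],[0,0,0],0.3],
])

```text
clock: 28.2
position: [0.6105, 0.2105, 0.1001]
ee_rot: [0.632, 0.674, 0.262, -0.278]
ft_force: [-0.0, -0.3, -2.7]
grip_width: 0.646
```

move_arm([
  [[-0.04,0,0.04],[0,0,0],0.3],
  [[-0.03,0,0.03],[0,0,0],0.3],
  [[0,0,0],[0,0,0],0.3],
])

```text
clock: 28.58
position: [0.6106, 0.2104, 0.0994]
ee_rot: [0.632, 0.674, 0.263, -0.278]
ft_force: [-5.8, -4.4, 10.4]
grip_width: 0.645
```

move_arm([
  [[0,0,0],[0,0,0],0.8],
  [[0,0,0],[0,0,0],0.8],
  [[0,0,0],[0,0,0],0.8],
])

```text
clock: 28.95
position: [0.6105, 0.2105, 0.0976]
ee_rot: [0.632, 0.674, 0.262, -0.278]
ft_force: [0.3, -0.9, -0.5]
grip_width: 0.8
```

move_arm([
  [[0,0,-0.5],[0,0,0],0.8],
  [[0,0,-1],[0,0,0],0.8],
  [[0,0,-1],[0,0,0],0.8],
  [[0,0,-1],[0,0,0],0.8],
  [[0,0,-1],[0,0,0],0.8],
])

```text
clock: 29.58
position: [0.6155, 0.1297, 0.1785]
ee_rot: [0.633, 0.674, 0.262, -0.277]
ft_force: [-0.0, -0.7, 0.6]
grip_width: 0.798
```

move_arm([
  [[0.7,0,-0.7],[0,0,0],0.8],
  [[0.7,0,-0.7],[0,0,0],0.8],
  [[0,0,0],[0,0,0],0.8],
])

```text
clock: 29.95
position: [0.616, 0.1321, 0.2299]
ee_rot: [0.631, 0.675, 0.264, -0.277]
ft_force: [0.1, 0.6, -0.7]
grip_width: 0.799
```

```bash
python3 - <<'E'
from nx import *
o=st(); print(np.round(o['joint_pos'],3));p,r=cur()
t,rt,g=pick((.4447,-.2297),5,False); so=t-rt.apply([0,0,.1]); print(t,so)
print(np.round(rt.as_matrix(),3), np.degrees((r.inv()*rt).as_rotvec()))
a,b=plan(p,r,[.50,.03,.25],r,.8);print('o');a,b=plan(a,b,so+[0,0.05,.12],rt,.8)
snap('top','t3.png',(200,170,520,360),2.5)
E
```

```text
t 29.95 p [0.616  0.1321 0.2299] F [ 0.1  0.6 -0.7] g 0.799
[[-0.05   0.998 -0.041]
 [ 0.706  0.064  0.705]
 [ 0.706  0.006 -0.708]]
[-0.176  0.446  0.364  1.561 -0.919  1.47   0.487]
[ 0.44513396 -0.23466024  0.01597918] [ 0.45129681 -0.30510184  0.08668986]
[[-0.062  0.996 -0.062]
 [ 0.704  0.087  0.704]
 [ 0.707  0.    -0.707]] [ 1.20248675  0.06632712 -0.69679119]
[[[-0.3,-0.7,-0.47],[0.0,0.0,0.0],0.8],[[-0.3,-0.7,-0.46],[0.0,0.0,0.0],0.8],[[-0.29,-0.69,-0.47],[0.0,0.0,0.0],0.8],[[-0.3,-0.7,-0.46],[0.0,0.0,0.0],0.8],[[-0.3,-0.7,-0.47],[0.0,0.0,0.0],0.8]]
[[[-0.3,-0.7,-0.46],[0.0,0.0,0.0],0.8],[[-0.3,-0.69,-0.47],[0.0,0.0,0.0],0.8]]
o
[[[-0.76,-0.22,-0.56],[0.1,0.0,-0.1],0.8],[[-0.77,-0.23,-0.56],[0.1,0.0,0.0],0.8],[[-0.76,-0.23,-0.56],[0.1,0.0,-0.1],0.8],[[-0.77,-0.23,-0.56],[0.1,0.0,0.0],0.8],[[-0.76,-0.23,-0.56],[0.1,0.0,-0.1],0.8]]
[[[-0.76,-0.23,-0.56],[0.1,0.0,0.0],0.8],[[-0.77,-0.23,-0.56],[0.1,0.0,-0.1],0.8],[[-0.76,-0.24,-0.56],[0.1,0.0,-0.1],0.8],[[-0.76,-0.24,-0.56],[0.1,0.0,0.0],0.8],[[-0.77,-0.24,-0.55],[0.1,0.1,-0.1],0.8]]
[[[-0.76,-0.24,-0.56],[0.1,0.0,0.0],0.8],[[-0.76,-0.24,-0.56],[0.1,0.0,-0.1],0.8]]
```

View pics/t3.png

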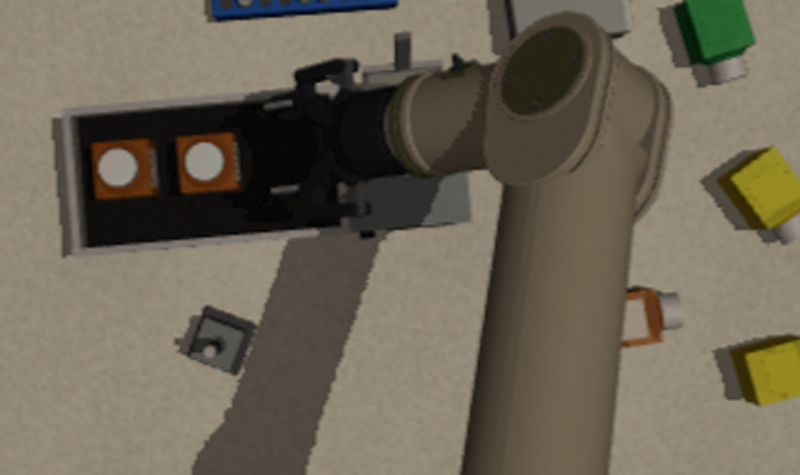

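move_arm([
  [[-0.3,-0.7,-0.47],[0,0,0],0.8],
  [[-0.3,-0.7,-0.47],[0,0,0],0.8],
  [[-0.3,-0.7,-0.47],[0,0,0],0.8],
  [[-0.3,-0.7,-0.47],[0,0,0],0.8],
  [[-0.3,-0.7,-0.47],[0,0,0],0.8],
])

```text
clock: 30.62
position: [0.5309, 0.0566, 0.242]
ee_rot: [0.633, 0.674, 0.262, -0.278]
ft_force: [-0.4, 0.1, -0.7]
grip_width: 0.801
```

move_arm([
  [[-0.3,-0.7,-0.47],[0,0,0],0.8],
  [[-0.3,-0.7,-0.47],[0,0,0],0.8],
  [[-0.76,-0.23,-0.56],[1.2,0,-0.7],0.8],
  [[-0.76,-0.23,-0.56],[0,0,0],0.8],
  [[-0.76,-0.23,-0.56],[0,0,0],0.8],
])

```text
clock: 31.25
position: [0.4864, -0.0439, 0.2373]
ee_rot: [0.625, 0.68, 0.257, -0.283]
ft_force: [0.4, -0.7, -0.3]
grip_width: 0.799
```

move_arm([
  [[-0.76,-0.23,-0.56],[0,0,0],0.8],
  [[-0.76,-0.23,-0.56],[0,0,0],0.8],
  [[-0.76,-0.23,-0.56],[0,0,0],0.8],
  [[-0.76,-0.23,-0.56],[0,0,0],0.8],
  [[-0.76,-0.23,-0.56],[0,0,0],0.8],
])

```text
clock: 31.88
position: [0.4681, -0.1629, 0.2197]
ee_rot: [0.625, 0.68, 0.257, -0.283]
ft_force: [-0.4, 0.0, 0.6]
grip_width: 0.8
```

move_arm([
  [[-0.76,-0.23,-0.56],[0,0,0],0.8],
  [[-0.76,-0.23,-0.56],[0,0,0],0.8],
  [[-0.76,-0.23,-0.56],[0,0,0],0.8],
  [[-0.76,-0.23,-0.56],[0,0,0],0.8],
  [[0,0,0],[0,0,0],0.8],
])

```text
clock: 32.5
position: [0.4526, -0.2587, 0.2051]
ee_rot: [0.627, 0.679, 0.256, -0.283]
ft_force: [-0.1, -0.0, 0.1]
grip_width: 0.802
```

```bash
python3 - <<'E'
from nx import *
o=st(); print(np.round(o['joint_pos'],3));p,r=cur()
t,rt,g=pick((.4447,-.2297),5,False); so=t-rt.apply([0,0,.1]); print(t,so)
print(np.degrees((r.inv()*rt).as_rotvec()))
a,b=plan(p,r,so,rt,.8)
E
```

```text
t 32.5 p [ 0.4526 -0.2587  0.2051] F [-0.1 -0.   0.1] g 0.802
[[-0.055  0.997 -0.063]
 [ 0.706  0.083  0.703]
 [ 0.706 -0.006 -0.708]]
[ 0.354  0.613  0.572  1.442 -0.713  1.88   1.067]
[ 0.44513396 -0.23466024  0.01597918] [ 0.45129681 -0.30510184  0.08668986]
[-0.07811193  0.11117457 -0.39881643]
[[[-0.78,-0.03,0.34],[0.0,0.0,-0.1],0.8],[[-0.77,-0.03,0.35],[0.0,0.0,0.0],0.8],[[-0.78,-0.03,0.34],[0.0,0.1,-0.1],0.8],[[-0.77,-0.03,0.34],[-0.1,0.0,-0.1],0.8],[[-0.78,-0.04,0.34],[0.0,0.0,0.0],0.8]]
[[[-0.77,-0.03,0.34],[0.0,0.0,-0.1],0.8]]
```

move_arm([
  [[-0.78,-0.03,0.34],[0,0,-0.4],0.8],
  [[-0.78,-0.03,0.34],[0,0,0],0.8],
  [[-0.78,-0.03,0.34],[0,0,0],0.8],
  [[-0.78,-0.03,0.34],[0,0,0],0.8],
  [[-0.78,-0.03,0.34],[0,0,0],0.8],
])

```text
clock: 33.12
position: [0.4531, -0.2961, 0.1055]
ee_rot: [0.623, 0.682, 0.258, -0.282]
ft_force: [-1.1, -0.4, -0.4]
grip_width: 0.799
```

move_arm([
  [[-0.78,-0.03,0.34],[0,0,0],0.8],
  [[0,0,0],[0,0,0],0.8],
  [[0,0,0],[0,0,0],0.8],
])

```text
clock: 33.5
position: [0.4533, -0.3036, 0.0877]
ee_rot: [0.623, 0.683, 0.258, -0.282]
ft_force: [0.4, -0.3, 0.1]
grip_width: 0.794
```

```bash
python3 - <<'E'
from nx import *
o=st(); print(np.round(o['joint_pos'],3));p,r=cur()
t,rt,g=pick((.4447,-.2297),5,False); so=t-rt.apply([0,0,.1]); print(t,so)
print(np.degrees((r.inv()*rt).as_rotvec()))
a,b=plan(p,r,t,rt,.8)
snap('wrist','w4.png')
E
```

```text
t 33.5 p [ 0.4533 -0.3036  0.0877] F [ 0.4 -0.3  0.1] g 0.794
[[-0.065  0.996 -0.063]
 [ 0.705  0.091  0.703]
 [ 0.706  0.001 -0.708]]
[ 0.44   0.813  0.54   1.402 -0.741  1.778  1.206]
[ 0.44513396 -0.23466024  0.01597918] [ 0.45129681 -0.30510184  0.08668986]
[-0.10842358  0.09852475  0.19116144]
[[[-0.01,-0.02,0.8],[0.0,0.0,0.0],0.8],[[-0.01,-0.01,0.8],[0.0,0.0,0.1],0.8],[[-0.01,-0.02,0.8],[-0.1,0.1,0.0],0.8],[[-0.02,-0.01,0.79],[0.0,0.0,0.1],0.8],[[-0.01,-0.02,0.8],[0.0,0.0,0.0],0.8]]
```

View pics/w4.png

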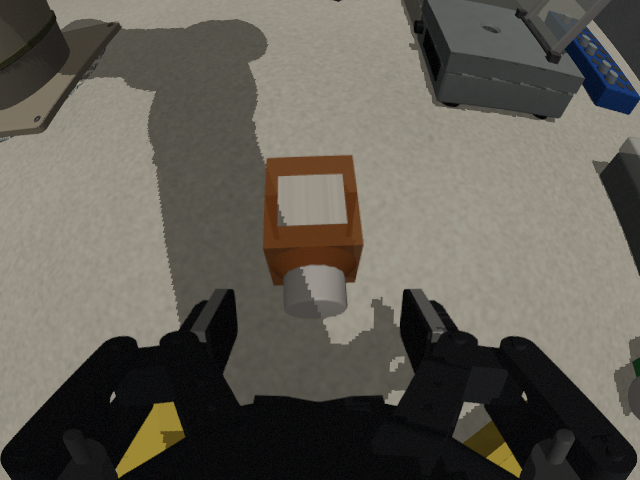

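move_arm([
  [[-0.01,-0.02,0.8],[0,0,0.2],0.8],
  [[-0.01,-0.02,0.8],[0,0,0],0.8],
  [[-0.01,-0.02,0.8],[0,0,0],0.8],
  [[-0.01,-0.02,0.8],[0,0,0],0.8],
  [[-0.01,-0.02,0.8],[0,0,0],0.8],
])

```text
clock: 34.17
position: [0.4446, -0.2336, 0.0153]
ee_rot: [0.624, 0.682, 0.257, -0.282]
ft_force: [0.5, -0.3, 0.2]
grip_width: 0.799
```

move_arm([
  [[0,0,0],[0,0,0],0.8],
  [[0,0,0],[0,0,0],0.3],
  [[0,0,0],[0,0,0],0.3],
  [[0,0,0],[0,0,0],0.3],
  [[0,0,0],[0,0,0],0.3],
], squeeze=70)

```text
clock: 34.8
position: [0.4447, -0.2353, 0.0162]
ee_rot: [0.624, 0.682, 0.257, -0.282]
ft_force: [1.2, -3.5, 5.6]
grip_width: 0.642
```

```bash
python3 - <<'E'
from nx import *
o=st(); p,r=cur(); a_=np.array((.4447,-.2297)); j=np.array([np.cos(np.radians(5)),np.sin(np.radians(5))]); 
a_=a_+j*((p[:2]-a_)@j); print(a_)
re=grasp_rel(a_,5,False,p,r); setrel('C',re); print(re[0])
t,rt=place(.015,-.087,SY,re); print(t); print(np.round(rt.as_matrix(),3))
tn,rn=place(.015,-.087,SX,re)
u=p+[0,0,.15]; print('upright'); a,b=plan(u,r,[.45,-.22,.22],rn,.3); print('yaw'); a,b=plan(a,b,[.44,-.05,.23],rt,.3); print('ov'); plan(a,b,t+[-.03,0,.12],rt,.3)
E
```

```text
t 34.8 p [ 0.4447 -0.2353  0.0162] F [ 1.2 -3.5  5.6] g 0.642
[[-0.062  0.996 -0.062]
 [ 0.706  0.088  0.702]
 [ 0.705 -0.001 -0.709]]
[ 0.4442196  -0.22974203]
[ 2.04973891e-17 -1.17524506e-02  3.85945221e-02]
[0.63285946 0.11866426 0.10059452]
[[-0.704 -0.065  0.708]
 [-0.046  0.998  0.046]
 [-0.709 -0.    -0.705]]
upright
[[[0.22,0.03,-0.12],[0.0,-10.0,0.2],0.3],[[0.19,0.03,-0.16],[0.0,-10.0,0.1],0.3],[[0.16,0.03,-0.19],[0.0,-10.0,0.2],0.3],[[0.12,0.02,-0.21],[0.0,-10.0,0.1],0.3],[[0.09,0.03,-0.24],[0.0,-10.0,0.2],0.3]]
[[[0.04,0.03,-0.24],[0.0,-10.0,0.2],0.3],[[0.0,0.03,-0.25],[0.0,-10.0,0.1],0.3],[[-0.04,0.02,-0.24],[0.0,-10.0,0.2],0.3],[[-0.08,0.03,-0.24],[0.0,-10.0,0.1],0.3]]
yaw
[[[0.65,0.01,-0.73],[-9.1,0.0,-9.1],0.3],[[0.62,0.22,-0.71],[-9.1,0.0,-9.0],0.3],[[0.58,0.43,-0.66],[-9.2,0.0,-9.1],0.3],[[0.49,0.61,-0.58],[-9.1,0.0,-9.1],0.3],[[0.39,0.76,-0.46],[-9.1,-0.1,-9.0],0.3]]
[[[0.25,0.88,-0.34],[-9.1,0.0,-9.1],0.3],[[0.1,0.95,-0.19],[-9.1,0.0,-9.0],0.3]]
ov
[[[-0.46,0.63,0.52],[0.0,0.0,0.0],0.3],[[-0.46,0.63,0.52],[0.0,0.0,0.0],0.3],[[-0.47,0.63,0.52],[0.0,0.0,0.0],0.3],[[-0.46,0.64,0.51],[0.0,0.0,0.0],0.3],[[-0.46,0.63,0.52],[0.0,0.0,0.0],0.3]]
[[[-0.46,0.63,0.52],[0.0,0.0,0.0],0.3],[[-0.46,0.63,0.52],[0.0,0.0,0.0],0.3],[[-0.47,0.63,0.52],[0.0,0.0,0.0],0.3],[[-0.46,0.63,0.52],[0.0,0.0,0.0],0.3],[[-0.46,0.63,0.52],[0.0,0.0,0.0],0.3]]
```

move_arm([
  [[0.7,0,-0.7],[0,0,0],0.3],
  [[0.7,0,-0.7],[0,0,0],0.3],
  [[0.7,0,-0.7],[0,0,0],0.3],
  [[0.7,0,-0.7],[0,0,0],0.3],
  [[0.7,0,-0.7],[0,0,0],0.3],
])

```text
clock: 35.42
position: [0.4446, -0.2341, 0.1412]
ee_rot: [0.624, 0.682, 0.257, -0.282]
ft_force: [0.7, 0.1, -2.5]
grip_width: 0.647
```

move_arm([
  [[0.7,0,-0.7],[0,0,0],0.3],
  [[0.22,0.03,-0.12],[0,-10,0.2],0.3],
  [[0.19,0.03,-0.16],[0,-10,0.1],0.3],
  [[0.16,0.03,-0.19],[0,-10,0.2],0.3],
  [[0.12,0.03,-0.21],[0,-10,0.1],0.3],
])

```text
clock: 36.05
position: [0.4474, -0.2274, 0.1893]
ee_rot: [0.678, 0.734, 0.026, -0.031]
ft_force: [-0.6, 0.6, -1.9]
grip_width: 0.644
```

move_arm([
  [[0.09,0.03,-0.24],[0,-10,0.2],0.3],
  [[0.04,0.03,-0.24],[0,-10,0.2],0.3],
  [[0,0.03,-0.25],[0,-10,0.1],0.3],
  [[-0.04,0.03,-0.24],[0,-10,0.2],0.3],
  [[-0.08,0.03,-0.24],[0,-10,0.1],0.3],
])

```text
clock: 36.67
position: [0.4507, -0.2182, 0.2195]
ee_rot: [0.631, 0.673, -0.263, 0.282]
ft_force: [0.1, -0.4, -2.4]
grip_width: 0.649
```

```bash
python3 - <<'E'
from nx import *
o=st(); print(np.round(o['joint_pos'],3));p,r=cur(); re=rel('C')
t,rt=place(.015,-.087,SY,re); tn,rn=place(.015,-.087,SX,re); print(np.degrees((r.inv()*rn).as_rotvec()))
a,b=plan(p,r,[.44,-.07,.23],rt,.3,10)
E
```

```text
t 36.67 p [ 0.4507 -0.2182  0.2195] F [ 0.1 -0.4 -2.4] g 0.649
[[-0.045  0.998  0.048]
 [ 0.701  0.066 -0.71 ]
 [-0.711  0.002 -0.703]]
[-0.524  0.003  0.365  2.095  0.835  1.269 -0.45 ]
[ 0.1097112   0.19249354 -0.09580959]
[[[0.39,0.0,-0.45],[-6.4,0.0,-6.3],0.3],[[0.38,0.09,-0.45],[-6.4,0.1,-6.4],0.3],[[0.37,0.18,-0.43],[-6.3,0.0,-6.3],0.3],[[0.35,0.26,-0.41],[-6.4,0.0,-6.4],0.3],[[0.3,0.35,-0.37],[-6.4,0.0,-6.3],0.3]]
[[[0.27,0.42,-0.33],[-6.4,0.0,-6.4],0.3],[[0.22,0.48,-0.29],[-6.4,0.1,-6.3],0.3],[[0.16,0.52,-0.22],[-6.4,0.0,-6.3],0.3],[[0.11,0.57,-0.16],[-6.3,0.0,-6.4],0.3],[[0.03,0.58,-0.1],[-6.4,0.0,-6.3],0.3]]
```

move_arm([
  [[0.39,0,-0.45],[-6.4,0,-6.3],0.3],
  [[0.38,0.09,-0.45],[-6.4,0,-6.4],0.3],
  [[0.37,0.18,-0.43],[-6.3,0,-6.3],0.3],
  [[0.35,0.26,-0.41],[-6.4,0,-6.4],0.3],
  [[0.3,0.35,-0.37],[-6.4,0,-6.3],0.3],
])

```text
clock: 37.3
position: [0.4448, -0.1508, 0.2236]
ee_rot: [0.365, 0.851, -0.146, 0.35]
ft_force: [0.7, 1.3, -1.6]
grip_width: 0.647
```

move_arm([
  [[0.27,0.42,-0.33],[-6.4,0,-6.4],0.3],
  [[0.22,0.48,-0.29],[-6.4,0,-6.3],0.3],
  [[0.16,0.52,-0.22],[-6.4,0,-6.3],0.3],
  [[0.11,0.57,-0.16],[-6.3,0,-6.4],0.3],
  [[0.03,0.58,-0.1],[-6.4,0,-6.3],0.3],
])

```text
clock: 37.92
position: [0.4551, -0.1045, 0.2251]
ee_rot: [0.168, 0.923, -0.048, 0.344]
ft_force: [-1.0, 0.1, -3.0]
grip_width: 0.652
```

```bash
python3 - <<'E'
from nx import *
o=st(); print(np.round(o['joint_pos'],3));p,r=cur(); re=rel('C')
t,rt=place(.015,-.087,SY,re); print(np.degrees((r.inv()*rt).as_rotvec()))
a,b=plan(p,r,t+[-.06,0,.12],rt,.3);print();plan(a,b,t+[0,0,.06],rt,.3)
E
```

```text
t 37.92 p [ 0.4551 -0.1045  0.2251] F [-1.   0.1 -3. ] g 0.652
[[-0.708  0.343  0.618]
 [ 0.276  0.939 -0.204]
 [-0.65   0.026 -0.759]]
[ 0.199 -0.5   -0.184  2.416  0.221  0.549  1.069]
[-15.09410456  -4.21158804 -18.45985693]
[[[-0.07,0.91,0.11],[-1.4,-0.4,-1.7],0.3],[[-0.09,0.9,0.14],[-1.3,-0.4,-1.7],0.3],[[-0.12,0.9,0.15],[-1.4,-0.4,-1.6],0.3],[[-0.15,0.89,0.18],[-1.4,-0.3,-1.7],0.3],[[-0.17,0.88,0.2],[-1.4,-0.4,-1.7],0.3]]
[[[-0.19,0.87,0.22],[-1.3,-0.4,-1.7],0.3],[[-0.22,0.85,0.24],[-1.4,-0.4,-1.6],0.3],[[-0.24,0.85,0.27],[-1.4,-0.4,-1.7],0.3],[[-0.26,0.83,0.29],[-1.4,-0.3,-1.7],0.3],[[-0.28,0.82,0.31],[-1.3,-0.4,-1.7],0.3]]
[[[-0.31,0.79,0.33],[-1.4,-0.4,-1.7],0.3]]

[[[0.0,-0.04,0.85],[0.0,0.0,0.0],0.3],[[0.01,-0.04,0.85],[0.0,0.0,0.0],0.3],[[0.0,-0.03,0.84],[0.0,0.0,0.0],0.3],[[0.0,-0.04,0.85],[0.0,0.0,0.0],0.3]]
```

```bash
python3 - <<'E'
from nx import *
p,r=cur(); re=rel('C')
t,rt=place(.015,-.087,SY,re)
a,b=plan(p,r,[.54,-.02,.23],r,.3);print();plan(a,b,t+[-.05,0,.12],rt,.3)
E
```

```text
[[[-0.32,0.87,0.25],[0.0,0.0,0.0],0.3],[[-0.32,0.87,0.25],[0.0,0.0,0.0],0.3],[[-0.32,0.87,0.26],[0.0,0.0,0.0],0.3],[[-0.32,0.87,0.25],[0.0,0.0,0.0],0.3],[[-0.32,0.86,0.25],[0.0,0.0,0.0],0.3]]

[[[0.09,0.97,0.04],[-2.5,-0.7,-3.1],0.3],[[0.05,0.96,0.07],[-2.5,-0.7,-3.1],0.3],[[-0.01,0.96,0.12],[-2.5,-0.7,-3.0],0.3],[[-0.06,0.96,0.16],[-2.6,-0.7,-3.1],0.3],[[-0.11,0.94,0.21],[-2.5,-0.7,-3.1],0.3]]
[[[-0.15,0.93,0.24],[-2.5,-0.7,-3.1],0.3]]
```

move_arm([
  [[-0.32,0.87,0.25],[0,0,0],0.3],
  [[-0.32,0.87,0.25],[0,0,0],0.3],
  [[-0.32,0.87,0.25],[0,0,0],0.3],
  [[-0.32,0.87,0.25],[0,0,0],0.3],
  [[-0.32,0.87,0.25],[0,0,0],0.3],
])

```text
clock: 38.55
position: [0.5405, -0.0198, 0.2307]
ee_rot: [0.169, 0.922, -0.049, 0.344]
ft_force: [-0.5, -0.3, -2.6]
grip_width: 0.644
```

move_arm([
  [[0.09,0.95,0.04],[-2.5,-0.7,-3.1],0.3],
  [[0.05,0.95,0.07],[-2.5,-0.7,-3.1],0.3],
  [[0,0.95,0.12],[-2.5,-0.7,-3.1],0.3],
  [[-0.06,0.95,0.16],[-2.5,-0.7,-3.1],0.3],
  [[-0.11,0.94,0.2],[-2.5,-0.7,-3.1],0.3],
])

```text
clock: 39.17
position: [0.5759, 0.0959, 0.2223]
ee_rot: [0.0, 0.926, 0.001, 0.379]
ft_force: [0.5, -0.2, -3.0]
grip_width: 0.647
```

move_arm([
  [[-0.15,0.93,0.24],[-2.5,-0.7,-3],0.3],
  [[0,0,0],[0,0,0],0.3],
  [[0,0,0],[0,0,0],0.3],
])

```text
clock: 39.55
position: [0.5827, 0.1175, 0.2206]
ee_rot: [-0.03, 0.923, 0.011, 0.383]
ft_force: [-0.3, -0.5, -2.6]
grip_width: 0.649
```

```bash
python3 - <<'E'
from nx import *
o=st(); print(np.round(o['joint_pos'],3));p,r=cur(); re=rel('C')
t,rt=place(.015,-.087,SY,re); print(t,np.degrees((r.inv()*rt).as_rotvec()))
a,b=plan(p,r,t+[0,0,.06],rt,.3);print();plan(a,b,t,rt,.3)
E
```

```text
t 39.55 p [0.5827 0.1175 0.2206] F [-0.3 -0.5 -2.6] g 0.649
[[-0.704 -0.063  0.707]
 [-0.046  0.998  0.043]
 [-0.709 -0.002 -0.706]]
[ 0.2   -0.16  -0.568  2.221  0.469  0.336  0.851]
[0.63285946 0.11866426 0.10059452] [-0.16214045 -0.0393579  -0.01432711]
[[[0.07,-0.02,0.78],[0.0,0.0,0.0],0.3],[[0.07,-0.02,0.78],[-0.1,0.0,0.0],0.3],[[0.07,-0.02,0.78],[0.0,0.0,0.0],0.3],[[0.07,-0.02,0.77],[-0.1,0.0,0.0],0.3]]

[[[0.57,0.0,0.57],[0.0,0.0,0.0],0.3],[[0.57,0.0,0.56],[0.0,0.0,0.0],0.3],[[0.56,0.0,0.57],[0.0,0.0,0.0],0.3]]
```

move_arm([
  [[0.07,0.02,0.78],[-0.2,0,0],0.3],
  [[0.07,0.02,0.78],[0,0,0],0.3],
  [[0.07,0.02,0.78],[0,0,0],0.3],
  [[0.07,0.02,0.78],[0,0,0],0.3],
  [[0,0,0],[0,0,0],0.3],
])

```text
clock: 40.17
position: [0.6327, 0.1222, 0.1595]
ee_rot: [-0.03, 0.923, 0.013, 0.383]
ft_force: [0.1, 0.0, -2.4]
grip_width: 0.65
```

```bash
python3 - <<'E'
from nx import *
o=st(); print(np.round(o['joint_pos'],3));p,r=cur(); re=rel('C')
t,rt=place(.015,-.083,SY,re); print(t,np.degrees((r.inv()*rt).as_rotvec()))
a,b=plan(p,r,t,rt,.3)
E
```

```text
t 40.17 p [0.6327 0.1222 0.1595] F [ 0.1  0.  -2.4] g 0.65
[[-0.705 -0.065  0.706]
 [-0.046  0.998  0.047]
 [-0.707  0.001 -0.707]]
[ 0.285  0.085 -0.672  2.17   1.102  0.295  0.293]
[0.63259437 0.12265547 0.10059452] [ 0.03069249 -0.13237595 -0.05335264]
[[[0.56,0.01,0.55],[0.0,0.0,0.0],0.3],[[0.55,0.0,0.56],[0.0,-0.1,0.0],0.3],[[0.56,0.01,0.55],[0.0,0.0,-0.1],0.3]]
```

move_arm([
  [[0.56,0.01,0.56],[0,0,0],0.3],
  [[0.56,0.01,0.56],[0,0,0],0.3],
  [[0.56,0,0.56],[0,0,0],0.3],
  [[0.03,0,0.03],[0,0,0],0.3],
  [[0,0,0],[0,0,0],0.3],
])

```text
clock: 40.8
position: [0.633, 0.1235, 0.101]
ee_rot: [-0.031, 0.923, 0.013, 0.384]
ft_force: [0.8, 0.2, -2.4]
grip_width: 0.648
```

move_arm([
  [[0.04,0,0.04],[0,0,0],0.3],
  [[0.04,0,0.04],[0,0,0],0.3],
  [[0,0,0],[0,0,0],0.3],
])

```text
clock: 41.18
position: [0.6345, 0.1237, 0.1003]
ee_rot: [-0.03, 0.922, 0.013, 0.386]
ft_force: [-7.1, -1.8, 13.8]
grip_width: 0.642
```

move_arm([
  [[0,0,0],[0,0,0],0.73],
  [[0,0,0],[0,0,0],0.73],
  [[0,0,0],[0,0,0],0.73],
])

```text
clock: 41.55
position: [0.6336, 0.1237, 0.0984]
ee_rot: [-0.03, 0.923, 0.013, 0.384]
ft_force: [0.5, -0.2, 5.5]
grip_width: 0.731
```

move_arm([
  [[0,0,-0.5],[0,0,0],0.73],
  [[0,0,-1],[0,0,0],0.73],
  [[0,0,-1],[0,0,0],0.73],
  [[0,0,-1],[0,0,0],0.73],
  [[0,0,-1],[0,0,0],0.73],
])

```text
clock: 42.18
position: [0.5525, 0.1181, 0.1769]
ee_rot: [-0.031, 0.923, 0.013, 0.383]
ft_force: [0.4, -0.5, 0.1]
grip_width: 0.725
```

move_arm([
  [[0,0,-1],[0,0,0],0.73],
  [[0,0,-1],[0,0,0],0.5],
  [[0,0,0],[0,0,0],0.5],
])

```text
clock: 42.55
position: [0.5178, 0.1164, 0.2134]
ee_rot: [-0.031, 0.922, 0.013, 0.385]
ft_force: [0.1, 1.5, -0.7]
grip_width: 0.497
```

```bash
python3 - <<'E'
from nx import *
o=st(); print(np.round(o['joint_pos'],3)); snap('side','s3.png',(200,120,460,300),3)
snap('top','t4.png',(200,170,460,360),3)
E
```

```text
t 42.55 p [0.5178 0.1164 0.2134] F [ 0.1  1.5 -0.7] g 0.497
[[-0.702 -0.067  0.709]
 [-0.047  0.998  0.048]
 [-0.711  0.    -0.703]]
[ 0.031 -0.324 -0.456  2.363  0.396  0.354  0.858]
```

View pics/s3.png

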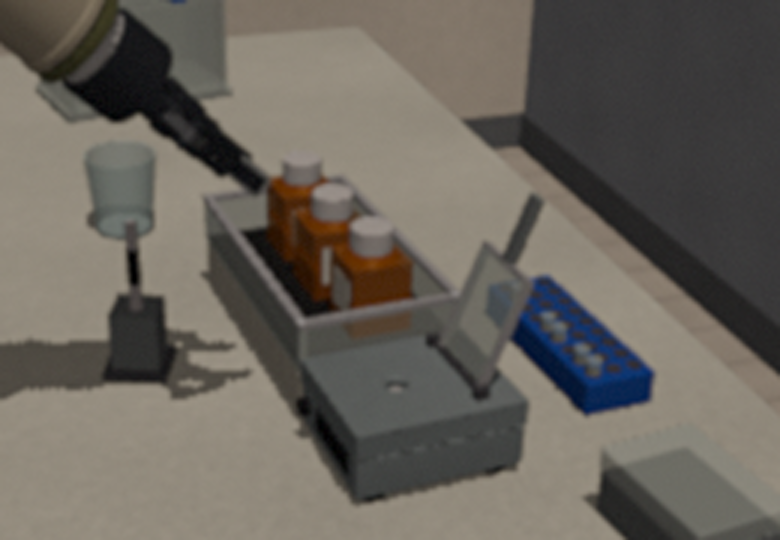

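```bash
python3 - <<'E'
from nx import *
p,r=cur(); rd=rot([0,0,-1],SY)
a,b=plan(p,r,[.45,.15,.27],rd,.5); print(); plan(a,b,[.427,.197,.27],rd,.5)
E
```

```text
[[[0.04,0.31,-0.7],[0.0,9.0,0.0],0.5],[[0.15,0.3,-0.69],[0.0,9.1,0.0],0.5],[[0.25,0.31,-0.65],[0.0,9.0,0.0],0.5],[[0.36,0.31,-0.61],[0.0,9.0,0.0],0.5],[[0.44,0.31,-0.54],[0.0,9.1,0.0],0.5]]

[[[0.27,0.64,0.0],[0.0,0.0,0.0],0.5],[[0.26,0.65,0.0],[0.0,0.0,0.0],0.5],[[0.27,0.64,0.0],[0.0,0.0,0.0],0.5]]
```

move_arm([
  [[0.04,0.31,-0.7],[0,9,0],0.5],
  [[0.15,0.31,-0.69],[0,9,0],0.5],
  [[0.25,0.31,-0.65],[0,9,0],0.5],
  [[0.36,0.31,-0.61],[0,9,0],0.5],
  [[0.44,0.31,-0.54],[0,9,0],0.5],
])

```text
clock: 43.28
position: [0.4504, 0.1498, 0.27]
ee_rot: [-0.032, 0.999, -0.001, -0.001]
ft_force: [-0.0, -0.4, -0.2]
grip_width: 0.5
```

move_arm([
  [[0.27,0.64,0],[0,0,0],0.5],
  [[0.27,0.64,0],[0,0,0],0.5],
  [[0.27,0.64,0],[0,0,0],0.5],
  [[0,0,0],[0,0,0],0.5],
  [[0,0,0],[0,0,0],0.5],
])

```text
clock: 43.9
position: [0.4266, 0.1964, 0.2705]
ee_rot: [-0.033, 0.999, 0.0, 0.002]
ft_force: [-0.3, -0.4, -0.7]
grip_width: 0.498
```

```bash
python3 - <<'E'
from nx import *
o=st(); print(np.round(o['joint_pos'],3))
ci=camera_info('wrist'); np.save('ci.npy',ci,allow_pickle=True)
print(proj('wrist',[.427,.197,.148],ci),proj('wrist',[.4303,.1908,.065],ci))
snap('wrist','w5.png',(220,130,420,270),4)
E
```

```text
t 43.9 p [0.4266 0.1964 0.2705] F [-0.3 -0.4 -0.7] g 0.498
[[-0.998 -0.066  0.004]
 [-0.066  0.998  0.   ]
 [-0.004 -0.    -1.   ]]
[-0.257 -0.02  -0.267  1.782 -0.004  1.376  1.114]
(np.float64(318.9738770874791), np.float64(227.27772881769158)) (np.float64(312.14617227348964), np.float64(208.10414214110062))
```

View pics/w5.png

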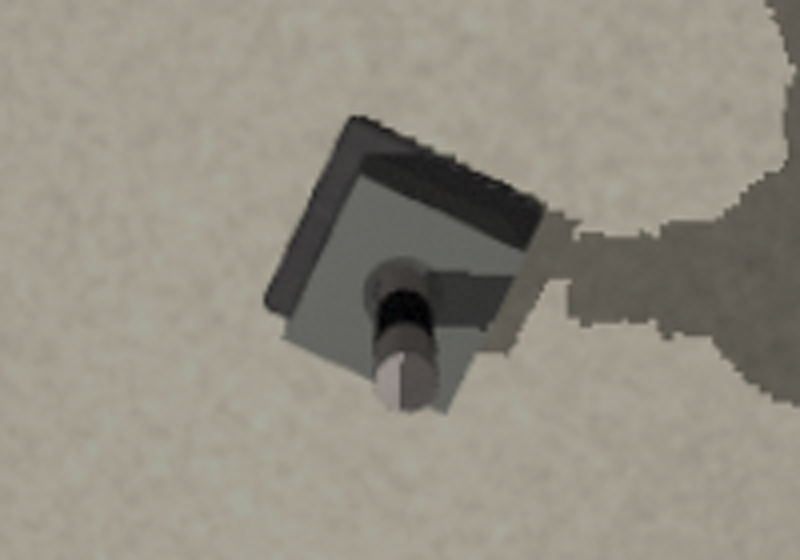

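```bash
python3 - <<'E'
from nx import *
ci=np.load('ci.npy',allow_pickle=True).item()
f=lambda u,v,z:np.round(atz('wrist',220+u/4-.4,130+v/4-.4,z,ci),4)
print('top',f(407,380,.148)); P=[f(*q,.065) for q in[(362,175),(527,250),(447,415),(283,338)]]; print(P,np.mean(P,0),[np.linalg.norm(P[i]-P[i-1]).round(4) for i in range(4)]); print('hole',f(402,292,.062))
ct=camera_info('top'); print('topcam', atz('top',215+207/3-.33,195+345/3-.33,.148,ct))
E
```

```text
top [0.4249 0.1986 0.148 ]
[array([0.3971, 0.1868, 0.065 ]), array([0.4122, 0.2269, 0.065 ]), array([0.4541, 0.211 , 0.065 ]), array([0.4375, 0.1703, 0.065 ])] [0.425225 0.19875  0.065   ] [np.float64(0.0436), np.float64(0.0428), np.float64(0.0448), np.float64(0.044)]
hole [0.425  0.1981 0.062 ]
topcam [0.42704955 0.1969633  0.148     ]
```

move_arm([
  [[0.06,0.1,1],[0,-0.2,0],0.5],
  [[0,0,1],[0,0,0],0.5],
  [[0,0,1],[0,0,0],0.5],
  [[0,0,1],[0,0,0],0.5],
  [[0,0,1],[0,0,0],0.5],
])

```text
clock: 44.58
position: [0.426, 0.1985, 0.1446]
ee_rot: [-0.033, 0.999, 0.0, 0.003]
ft_force: [1.0, -0.2, 0.1]
grip_width: 0.503
```

move_arm([
  [[0,0,1],[0,0,0],0.5],
  [[0,0,1],[0,0,0],0.5],
  [[0,0,0.35],[0,0,0],0.5],
  [[0,0,0],[0,0,0],0.5],
  [[0,0,0],[0,0,0],0.5],
])

```text
clock: 45.2
position: [0.4267, 0.1995, 0.0876]
ee_rot: [-0.033, 0.999, 0.001, 0.004]
ft_force: [0.2, -1.0, -0.3]
grip_width: 0.499
```

```bash
python3 - <<'E'
from nx import *
st(); p,r=cur(); plan(p,r,[.425,.1987,.086],rot([0,0,-1],SY),.5,1)
E
```

```text
t 45.2 p [0.4267 0.1995 0.0876] F [ 0.2 -1.  -0.3] g 0.499
[[-0.998 -0.066  0.008]
 [-0.066  0.998  0.001]
 [-0.008  0.001 -1.   ]]
[[[0.07,-0.03,0.06],[0.0,0.4,0.0],0.5]]
```

move_arm([
  [[0.07,-0.03,0.06],[0,0.4,0],0.5],
  [[0,0,0],[0,0,0],0.5],
])

```text
clock: 45.45
position: [0.4245, 0.1984, 0.0854]
ee_rot: [-0.033, 0.999, 0.0, -0.0]
ft_force: [-0.6, 0.2, -0.1]
grip_width: 0.5
```

move_arm([
  [[0,0,0],[0,0,0],0],
  [[0,0,0],[0,0,0],0],
  [[0,0,0],[0,0,0],0],
  [[0,0,0],[0,0,0],0],
  [[0,0,0],[0,0,0],0],
], squeeze=50)

```text
clock: 46.08
position: [0.4244, 0.1984, 0.0852]
ee_rot: [-0.033, 0.999, 0.0, -0.0]
ft_force: [0.4, -1.3, 2.4]
grip_width: 0.123
```

```bash
python3 - <<'E'
from nx import *
st()
E
```

```text
t 46.08 p [0.4244 0.1984 0.0852] F [ 0.4 -1.3  2.4] g 0.123
[[-0.998 -0.066 -0.001]
 [-0.066  0.998  0.   ]
 [ 0.001  0.    -1.   ]]
```

move_arm([
  [[0,0,-1],[0,0,0],0],
  [[0,0,-1],[0,0,0],0],
  [[0,0,-1],[0,0,0],0],
  [[0,0,-1],[0,0,0],0],
  [[0,0,-1],[0,0,0],0],
])

```text
clock: 46.7
position: [0.4242, 0.1984, 0.2106]
ee_rot: [-0.033, 0.999, 0.0, -0.001]
ft_force: [0.8, 0.1, -0.4]
grip_width: 0.125
```

move_arm([
  [[-0.74,-0.94,0],[0,0,0],0],
  [[-0.74,-0.94,0],[0,0,0],0],
  [[-0.74,-0.94,0],[0,0,0],0],
  [[-0.74,-0.94,0],[0,0,0],0],
  [[-0.74,-0.94,0],[0,0,0],0],
])

```text
clock: 47.32
position: [0.5249, 0.0866, 0.2096]
ee_rot: [-0.033, 0.999, 0.0, -0.001]
ft_force: [-0.4, 0.3, -0.7]
grip_width: 0.13
```

move_arm([
  [[-0.74,-0.94,0],[0,0,0],0],
  [[-0.74,-0.94,0],[0,0,0],0],
  [[-0.74,-0.94,0],[0,0,0],0],
  [[-0.74,-0.94,0],[0,0,0],0],
  [[0,0,0],[0,0,0],0],
])

```text
clock: 47.95
position: [0.6052, -0.0039, 0.209]
ee_rot: [-0.032, 1.0, -0.0, -0.001]
ft_force: [-0.8, 0.6, -0.0]
grip_width: 0.124
```

```bash
python3 - <<'E'
from nx import *
o=st(); p,r=cur(); print(np.round(o['joint_pos'],3))
ci=camera_info('wrist'); np.save('ci.npy',ci,allow_pickle=True)
tip=p+r.apply([0,0,.0752]); print(tip, proj('wrist',tip,ci), proj('wrist',[.604,-.002,.07],ci))
snap('wrist','w6.png',(240,130,400,250),5)
E
```

```text
t 47.95 p [ 0.6052 -0.0039  0.209 ] F [-0.8  0.6 -0. ] g 0.124
[[-0.998 -0.063 -0.002]
 [-0.063  0.998 -0.001]
 [ 0.002 -0.    -1.   ]]
[-0.017  0.303 -0.064  1.545  0.02   1.296  1.55 ]
[ 0.60502294 -0.00390731  0.13381416] (np.float64(318.0802756532154), np.float64(246.72467218561636)) (np.float64(320.7146148322097), np.float64(221.11450495570406))
```

View pics/w6.png

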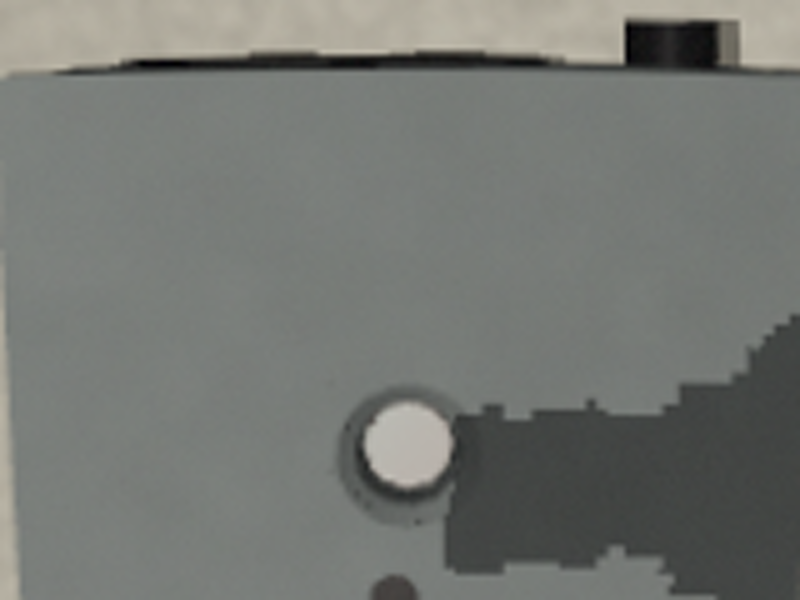

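```bash
python3 - <<'E'
from nx import *
im=cv2.imread('pics/full_w6.png').astype(int)
for v in range(242,268,2): print(v,' '.join('%3d,%3d,%3d'%tuple(im[v,u,::-1]) for u in range(309,330,2)))
ci=np.load('ci.npy',allow_pickle=True).item()
f=lambda u,v,z:np.round(atz('wrist',240+u/5-.4,130+v/5-.4,z,ci),4)
print('bevel',f(407,455,.07),'button',f(408,445,.062))
E
```

```text
242 122,125,122 125,128,125 124,128,124 124,128,124 122,127,124 123,126,123 121,125,122 122,126,123 122,125,122 121,125,122  69, 72, 69
244 125,127,124 123,127,123 124,128,124 125,129,126 118,122,119 118,120,118 121,123,120 120,124,121 122,126,123 121,125,122 121,126,122
246 122,126,122 123,127,123 123,125,122  93, 93, 90  72, 68, 67  72, 68, 67  72, 70, 66 119,122,119 122,126,123 122,126,123 121,125,122
248 123,127,124 122,125,123 115,118,115  68, 65, 63  69, 65, 63  70, 67, 65  70, 65, 64  96, 97, 94 120,125,121 121,124,121 120,124,120
250 122,125,122 123,126,124 108,111,107  67, 63, 61  70, 66, 64  69, 66, 63  66, 63, 61  86, 87, 84 122,126,122 120,124,121 120,124,120
252 122,125,123 122,125,122 100,102, 98  67, 63, 61  68, 64, 62  69, 65, 63  69, 67, 64  90, 90, 87 121,126,122 121,125,122 121,126,122
254 121,124,121 115,118,115  69, 66, 63  67, 64, 62  68, 65, 64  70, 66, 65  72, 70, 67  70, 65, 65 107,110,107 120,124,120 120,124,120
256 119,123,119  68, 66, 63  65, 63, 62  67, 63, 61  68, 64, 63  70, 67, 64  71, 69, 66  71, 69, 66  70, 67, 63  95, 97, 94 120,124,120
258  69, 68, 65  65, 63, 60  66, 62, 60  68, 65, 63  67, 63, 62  69, 67, 63  70, 68, 65  70, 67, 65  68, 65, 63  67, 65, 63 121,126,121
260  63, 62, 59  66, 64, 60  67, 63, 61  67, 64, 62  67, 65, 63  70, 66, 64  71, 68, 65  72, 68, 64  69, 66, 64  69, 66, 64 103,106,103
262  65, 60, 59  66, 64, 60  67, 64, 61  66, 62, 61  67, 65, 63  70, 65, 63  71, 67, 65  72, 68, 66  69, 66, 63  66, 62, 61  87, 89, 85
264  64, 62, 59  65, 63, 61  64, 62, 61  68, 65, 63  68, 64, 63  69, 65, 63  70, 68, 64  70, 67, 66  69, 66, 64  66, 62, 62  85, 85, 83
266  64, 61, 60  68, 64, 62  67, 63, 62  69, 66, 64  68, 65, 63  69, 66, 63  71, 68, 65  71, 67, 65  70, 65, 64  68, 64, 63  79, 78, 76
bevel [ 0.6036 -0.0018  0.07  ] button [ 0.6038 -0.0016  0.062 ]
```

move_arm([
  [[0.1,0.09,0.9],[0,-0.1,0],0],
  [[0,0,0.9],[0,0,0],0],
  [[0,0,0.6],[0,0,0],0],
  [[0,0,0],[0,0,0],0],
  [[0,0,0],[0,0,0],0],
])

```text
clock: 48.62
position: [0.6024, 0.0007, 0.1508]
ee_rot: [-0.033, 0.999, 0.0, 0.001]
ft_force: [0.5, -0.2, 0.3]
grip_width: 0.128
```

```bash
python3 - <<'E'
from nx import *
o=st(); snap('wrist','w7.png',(240,130,400,290),4); snap('side','s4.png',(270,190,400,290),5)
E
```

```text
t 48.62 p [0.6024 0.0007 0.1508] F [ 0.5 -0.2  0.3] g 0.128
[[-0.998 -0.067  0.002]
 [-0.067  0.998  0.001]
 [-0.002  0.    -1.   ]]
```

View pics/w7.png

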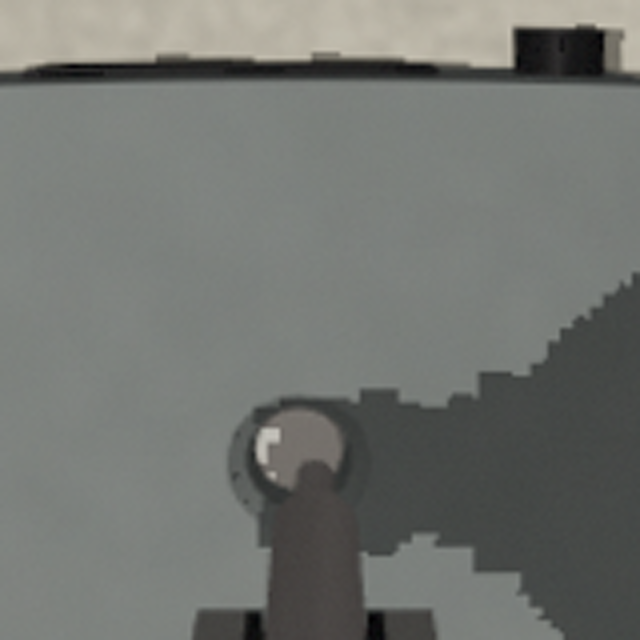

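move_arm([
  [[0.09,-0.11,0],[0,0,0],0],
  [[0,0,0],[0,0,0],0],
  [[0,0,0.3],[0,0,0],0],
  [[0,0,0],[0,0,0],0],
])

```text
clock: 49.22
position: [0.5994, -0.0024, 0.1415]
ee_rot: [-0.033, 0.999, 0.0, -0.0]
ft_force: [-0.1, 0.2, 0.1]
grip_width: 0.129
```

move_arm([
  [[-0.05,0.02,0.1],[0,0,0],0],
  [[0,0,0.1],[0,0,0],0],
  [[0,0,0.1],[0,0,0],0],
  [[0,0,0],[0,0,0],0],
])

```text
clock: 49.72
position: [0.6013, -0.0017, 0.1351]
ee_rot: [-0.033, 0.999, 0.0, 0.001]
ft_force: [-0.1, 0.6, 3.0]
grip_width: 0.124
```

move_arm([
  [[0,0,0.1],[0,0,0],0],
  [[0,0,0.08],[0,0,0],0],
  [[0,0,0],[0,0,0],0],
  [[0,0,0],[0,0,0],0],
])

```text
clock: 50.22
position: [0.6019, -0.0017, 0.1319]
ee_rot: [-0.033, 0.999, 0.0, 0.002]
ft_force: [-1.8, 0.3, 11.7]
grip_width: 0.125
```

move_arm([
  [[0,0,0.03],[0,0,0],0],
  [[0,0,0],[0,0,0],0],
  [[0,0,0],[0,0,0],0],
  [[0,0,0],[0,0,0],0],
])

```text
clock: 50.72
position: [0.6021, -0.0017, 0.1317]
ee_rot: [-0.033, 0.999, 0.0, 0.002]
ft_force: [-1.9, -0.4, 16.3]
grip_width: 0.126
```

move_arm([
  [[0,0,-0.4],[0,0,0],0],
  [[0,0,-0.7],[0,0,0],0],
  [[0,0,-1],[0,0,0],0],
  [[0,0,-1],[0,0,0],0],
  [[0,0,-0.2],[0,0,0],0],
])

```text
clock: 51.35
position: [0.6019, -0.0019, 0.2142]
ee_rot: [-0.033, 0.999, 0.0, 0.002]
ft_force: [-0.6, 0.4, 0.1]
grip_width: 0.121
```

```bash
python3 - <<'E'
from nx import *
o=st(); p,r=cur(); plan(p,r,[.4244,.1984,.2105],rot([0,0,-1],SY),0,10)
E
```

```text
t 51.35 p [ 0.6019 -0.0019  0.2142] F [-0.6  0.4  0.1] g 0.121
[[-0.998 -0.066  0.004]
 [-0.066  0.998  0.   ]
 [-0.004  0.    -1.   ]]
[[[0.66,0.85,0.01],[0.0,0.0,0.0],0],[[0.65,0.84,0.01],[0.0,0.0,0.0],0],[[0.66,0.85,0.02],[0.0,0.1,0.0],0],[[0.65,0.85,0.01],[0.0,0.0,0.0],0],[[0.66,0.84,0.01],[0.0,0.0,0.0],0]]
[[[0.65,0.85,0.02],[0.0,0.0,0.0],0],[[0.66,0.84,0.01],[0.0,0.1,0.0],0],[[0.65,0.85,0.02],[0.0,0.0,0.0],0],[[0.66,0.85,0.01],[0.0,0.0,0.0],0],[[0.65,0.84,0.02],[0.0,0.0,0.0],0]]
```

move_arm([
  [[0.66,0.85,0],[0,0.2,0],0],
  [[0.66,0.85,0],[0,0,0],0],
  [[0.66,0.85,0],[0,0,0],0],
  [[0.66,0.85,0],[0,0,0],0],
  [[0.66,0.85,0],[0,0,0],0],
])

```text
clock: 51.98
position: [0.5106, 0.0992, 0.2115]
ee_rot: [-0.033, 0.999, -0.0, -0.002]
ft_force: [0.1, 0.2, -0.1]
grip_width: 0.126
```

move_arm([
  [[0.65,0.84,0],[0,0,0],0],
  [[0.65,0.84,0],[0,0,0],0],
  [[0.65,0.84,0],[0,0,0],0],
  [[0.65,0.84,0],[0,0,0],0],
  [[0.65,0.84,0],[0,0,0],0],
])

```text
clock: 52.6
position: [0.4227, 0.1984, 0.2118]
ee_rot: [-0.033, 0.999, -0.0, -0.002]
ft_force: [0.9, -0.4, -0.3]
grip_width: 0.129
```

move_arm([
  [[0,0,0.8],[0,0,0],0],
  [[0,0,0.8],[0,0,0],0],
  [[0,0,0],[0,0,0],0],
  [[0,0,0],[0,0,0],0],
])

```text
clock: 53.1
position: [0.4237, 0.1981, 0.173]
ee_rot: [-0.033, 0.999, 0.0, -0.001]
ft_force: [0.6, 0.4, -1.1]
grip_width: 0.122
```

```bash
python3 - <<'E'
from nx import *
o=st(); p,r=cur(); plan(p,r,[.4244,.1984,.160],rot([0,0,-1],SY),0,1)
tip=p+r.apply([0,0,.0752]); ci=camera_info('wrist'); print(tip, proj('wrist',tip,ci), proj('wrist',[.425,.1985,.065],ci))
snap('wrist','w8.png',(220,110,420,310),3)
E
```

```text
t 53.1 p [0.4237 0.1981 0.173 ] F [ 0.6  0.4 -1.1] g 0.122
[[-0.998 -0.066 -0.002]
 [-0.066  0.998  0.   ]
 [ 0.002  0.    -1.   ]]
[[[-0.03,0.01,0.52],[0.0,-0.1,0.0],0]]
[0.42351822 0.19815199 0.09778053] (np.float64(318.0787726452527), np.float64(246.66730628099714)) (np.float64(318.4557848849172), np.float64(234.7406974308785))
```

View pics/w8.png

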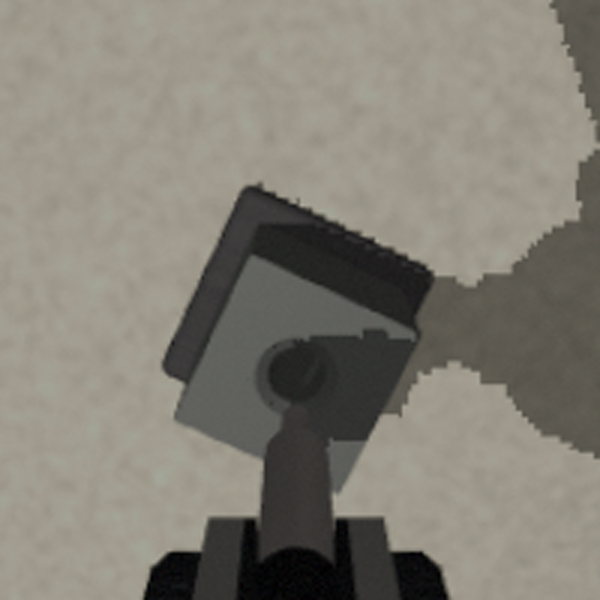

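move_arm([
  [[-0.03,0.01,0.5],[0,-0.1,0],0],
  [[0,0,0.5],[0,0,0],0],
  [[0,0,0.5],[0,0,0],0],
  [[0,0,0.2],[0,0,0],0],
  [[0,0,0],[0,0,0],0],
])

```text
clock: 53.78
position: [0.424, 0.1983, 0.1297]
ee_rot: [-0.033, 0.999, 0.0, -0.001]
ft_force: [0.2, -0.7, -0.5]
grip_width: 0.125
```

move_arm([
  [[-0.01,0,0.3],[0,-0.1,0],0],
  [[0,0,0.3],[0,0,0],0],
  [[0,0,0.3],[0,0,0],0],
  [[0,0,0.3],[0,0,0],0],
  [[0,0,0],[0,0,0],0],
])

```text
clock: 54.4
position: [0.4241, 0.1982, 0.0994]
ee_rot: [-0.033, 0.999, -0.0, -0.0]
ft_force: [-0.5, -0.3, -0.0]
grip_width: 0.123
```

move_arm([
  [[0,0,0.2],[0,0,0],0],
  [[0,0,0.2],[0,0,0],0],
  [[0,0,0.1],[0,0,0],0],
  [[0,0,0],[0,0,0],0],
  [[0,0,0],[0,0,0],0],
])

```text
clock: 55.02
position: [0.4246, 0.1985, 0.0877]
ee_rot: [-0.033, 0.999, 0.0, 0.001]
ft_force: [0.9, -0.6, -0.1]
grip_width: 0.124
```

move_arm([
  [[0,0,0.06],[0,0,0],0],
  [[0,0,0.04],[0,0,0],0],
  [[0,0,0],[0,0,0],0],
])

```text
clock: 55.4
position: [0.4246, 0.1985, 0.0852]
ee_rot: [-0.033, 0.999, 0.0, 0.001]
ft_force: [-0.1, 0.3, 1.5]
grip_width: 0.126
```

move_arm([
  [[0,0,0],[0,0,0],0.3],
  [[0,0,0],[0,0,0],0.3],
  [[0,0,0],[0,0,0],0.3],
  [[0,0,0],[0,0,0],0.3],
])

```text
clock: 55.9
position: [0.4245, 0.1984, 0.085]
ee_rot: [-0.033, 0.999, 0.0, 0.0]
ft_force: [0.1, -0.2, 0.3]
grip_width: 0.302
```

move_arm([
  [[0,0,-0.5],[0,0,0],0.4],
  [[0,0,-1],[0,0,0],0.4],
  [[0,0,-1],[0,0,0],0.4],
  [[0,0,-1],[0,0,0],0.4],
  [[0,0,-1],[0,0,0],0.4],
])

```text
clock: 56.52
position: [0.4244, 0.1985, 0.1994]
ee_rot: [-0.033, 0.999, 0.0, 0.001]
ft_force: [0.6, 0.8, 0.4]
grip_width: 0.401
```

move_arm([
  [[0,0,-1],[0,0,0],0.4],
  [[0,0,-1],[0,0,0],0.4],
  [[0,0,-1],[0,0,0],0.4],
  [[0,0,0],[0,0,0],0.4],
])

```text
clock: 57.02
position: [0.425, 0.1989, 0.2751]
ee_rot: [-0.033, 0.999, 0.001, 0.002]
ft_force: [1.0, -0.1, -0.4]
grip_width: 0.399
```

```bash
python3 - <<'E'
from nx import *
st()
snap('side','s9.png'); a=cv2.imread('pics/full_side0.png').astype(int); b=cv2.imread('pics/full_s9.png').astype(int)
# stylus/stand patch unchanged vs. start?
for nm,(x0,y0,x1,y1) in dict(stylus_stand=(230,190,262,250),guard_now=(330,180,385,270),rack=(362,212,418,257),tipbox=(398,262,464,316),beaker=(226,166,256,200)).items():
    d=np.abs(a-b).max(2)[y0:y1,x0:x1]; print(nm,'changed px',int((d>40).sum()),'of',d.size)
c=cv2.imread('pics/full_s3.png').astype(int)
for nm,(x0,y0,x1,y1) in dict(guard=(335,180,385,270),bottles=(285,168,345,228)).items():
    d=np.abs(c-b).max(2)[y0:y1,x0:x1]; print(nm,'vs s3 changed',int((d>40).sum()),'of',d.size)
E
```

```text
t 57.02 p [0.425  0.1989 0.2751] F [ 1.  -0.1 -0.4] g 0.399
[[-0.998 -0.066  0.005]
 [-0.066  0.998  0.002]
 [-0.005  0.002 -1.   ]]
stylus_stand changed px 305 of 1920
guard_now changed px 497 of 4950
rack changed px 184 of 2520
tipbox changed px 0 of 3564
beaker changed px 0 of 1020
guard vs s3 changed 21 of 4500
bottles vs s3 changed 558 of 3600
```

```bash
python3 - <<'E'
import cv2,numpy as np
c=cv2.imread('pics/full_s3.png').astype(int);b=cv2.imread('pics/full_s9.png').astype(int);a=cv2.imread('pics/full_side0.png').astype(int)
def am(i): return (i[...,2]>90)&(i[...,2]>1.8*i[...,0])&(i[...,2]>1.5*i[...,1])
for n,i in(('s3',c),('now',b)):
    m=am(i)[160:240,270:360]; ys,xs=np.nonzero(m); print(n,'amber',m.sum(),xs.min()+270,xs.max()+270,ys.min()+160,ys.max()+160)
    w=((i.min(2)>120)&(np.ptp(i,2)<25)).astype(np.uint8)[160:210,285:340]; q=cv2.connectedComponentsWithStats(w); print([ (s[4],np.round(z+[285,160],1).tolist()) for s,z in zip(q[2][1:],q[3][1:]) if s[4]>15])
def art(i,x0,y0,x1,y1): 
    g=cv2.cvtColor(i.astype(np.uint8),cv2.COLOR_BGR2GRAY)[y0:y1:2,x0:x1]; print('\n'.join(''.join(' .:-=+*#%@'[9-min(9,int(v)//22)] for v in r) for r in g))
art(a,228,186,268,252); print('-----'); art(b,228,186,268,252)
d=(np.abs(c-b).max(2)>40)[168:228:2,285:345]; print('\n'.join(''.join('#' if v else '.' for v in r) for r in d))
E
```

```text
s3 amber 222 291 335 179 209
[(np.int32(1317), [318.1, 173.8]), (np.int32(50), [310.5, 183.9])]
now amber 165 290 323 180 212
[(np.int32(1263), [317.1, 172.8]), (np.int32(44), [310.7, 183.8]), (np.int32(55), [313.5, 197.3])]
--=++++++++=+++++++++++=---------------=
--=++++++++++++++++++++=---------------=
-=+****+++++++++++++***=----------------
=+****+++=========+++**+---------------=
=+***+======++=======++=----------------
--==++++====++*++++++++=----------------
-----=++++++++**+**+==------------------
----------====+*++=---------------------
-------------=+***=---------------------
-------------=#%%#+---------------------
-------------=*@@%+---------------------
-------------=*%@%*=--------------------
-------------=*%@%*=------------------==
--------------+%@@#=------------------==
--------------=#%%*=--------------------
--------------=+**+=--------------------
----------=+++*****++++====-------------
---------=+***#**+*********=------------
---------+*******+*******#*=------------
-------=+***************###=------------
-------=*##########****##%#+------------
-------=*#####
[... 2966 characters left out ...]
###..#####....####...........
..........................#########....############.........
......................###..###...........###########........
......................##########...........##.######........
................##....########.............####.####........
................####..###..#####...........######.##........
................#####.....######...........#######..........
................######....######...........#########........
................#####..##..####.............................
.................#########..###.............................
..................###.......................................
............................................................
```

```bash
python3 - <<'E'
from nx import *
snap('top','t9.png'); im=cv2.imread('pics/full_t9.png').astype(int); old=cv2.imread('pics/full_t4.png').astype(int)
ct=camera_info('top')
for n,i in(('t4',old),('t9',im)):
    w=((i.min(2)>135)&(np.ptp(i,2)<22)).astype(np.uint8)[205:280,222:345]; q=cv2.connectedComponentsWithStats(w)
    for s,z in zip(q[2][1:],q[3][1:]):
        if 40<s[4]<400:
            P=atz('top',z[0]+222,z[1]+205,.154,ct)-SO; print(n,'cap',s.tolist(),'shaker xy',np.round([P@SX,P@SY],4))
    w=((i[...,2]>90)&(i[...,2]>1.8*i[...,0])).astype(np.uint8)[205:280,222:345]; q=cv2.connectedComponentsWithStats(w)
    for s,z in zip(q[2][1:],q[3][1:]):
        if s[4]>30: P=atz('top',z[0]+222,z[1]+205,.126,ct)-SO; print(n,'amber',s.tolist(),np.round([P@SX,P@SY],4))
E
```

move_arm([
  [[0.5,0.9,-0.2],[0,0,0],0.4],
  [[0.5,0.9,-0.2],[0,0,0],0.4],
  [[0.5,0.9,-0.2],[0,0,0],0.4],
  [[0.5,0.9,-0.2],[0,0,0],0.4],
  [[0.5,0.9,0],[0,0,0],0.4],
])

```text
clock: 57.75
position: [0.3537, 0.3069, 0.292]
ee_rot: [-0.033, 0.999, -0.0, 0.0]
ft_force: [0.1, -0.2, -0.4]
grip_width: 0.399
```

move_arm([
  [[0.3,0.9,0],[0,0,0],0.4],
  [[0.3,0.9,0],[0,0,0],0.4],
  [[0.3,0.9,0],[0,0,0],0.4],
  [[0.3,0.9,0],[0,0,0],0.4],
  [[0.3,0.9,0],[0,0,0],0.4],
])

```text
clock: 58.38
position: [0.309, 0.4165, 0.2915]
ee_rot: [-0.033, 0.999, -0.0, -0.0]
ft_force: [0.2, 0.0, -0.2]
grip_width: 0.403
```

```bash
python3 - <<'E'
from nx import *
st(); snap('top','t10.png'); i=cv2.imread('pics/full_t10.png').astype(int); ct=camera_info('top')
crop=i[205:275,222:345]
w=((crop.min(2)>105)&(np.ptp(crop,2)<30)); a=((crop[...,2]>70)&(crop[...,2]>1.7*crop[...,0]))
for y in range(0,70,2): print(''.join('W' if w[y,x] else 'a' if a[y,x] else '.' if crop[y,x].max()<60 else '-' for x in range(0,123)))
q=cv2.connectedComponentsWithStats(a.astype(np.uint8))
for s,z in zip(q[2][1:],q[3][1:]):
    if s[4]>30: print('amber',s.tolist(),z)
E
```

```text
t 58.38 p [0.309  0.4165 0.2915] F [ 0.2  0.  -0.2] g 0.403
[[-0.998 -0.066 -0.   ]
 [-0.066  0.998 -0.001]
 [ 0.    -0.001 -1.   ]]
WWWWWWWWWWWWWWWWWWWWWWWWWWWWWWWWWWWWWWWWWWWWWWWWWWWWWWWWWWWWWWWWWWWWWWWWWWWWWWWWWWWWWWWWWWWWWWW---------W----WWW--.........
WWWWWWWWWWWWWWWWWWWWWWWWWWWWWWWWWWWWWWWWWWWWWWWWWWWWWWWWWWWWWWWWWWWWWWWWWWWWWW--W------------------------------W--.........
WWWWWWWWWWWWWWWWWWWWWWWWWWWWWWWWWWWWWWWWWWWWW-WWWW-----WWWW-----------------------------......................------.......
WWWWWWWWWWWWWWWWWWWWWW--------------------------------------------............................................-------......
WWW-WW------------------------------------....................................................................----------...
WWWW---------------...........................................................................................-WW-------...
-------.......................................................................................................--W------....
-------............................................................................................
[... 2834 characters left out ...]
WWWWWW---WWWWWWWWWWWWWWWWWWWWWWWWWWW------
WW---------......................-----------------------------WW---WWWWWWWWWWWWWWWWWWWWWWWWWWWWWWWWWWWWWWWWWWWWWWWWWWWWWWWW
WW--------------------------------------------WWWWWWWWWWWWWWWWWWWWWWWWWWWWWWWWWWWWWWWWWWWWWWWWWWWWWWWWWWWWWWWWWWWWWWWWWWWWW
WW----------------------WWWWWWW--WWWWWWWWWWWWWWWWWWWWWWWWWWWWWWWWWWWWWWWWWWWWWWWWWWWWWWWWWWWWWWWWWWWWWWWWWWWWWWWWWWWWWWWWWW
WWW--WWWWWWW--WWWWWWWWWWWWWWWWWWWWWWWWWWWWWWWWWWWWWWWWWWWWWWWWWWWWWWWWWWWWWWWWWWWWWWWWWWWWWWWWWWWWWWWWWWWWWWWWWWWWWWWWWWWWW
amber [49, 18, 24, 24, 294] [61.66666667 30.20408163]
amber [15, 21, 24, 23, 281] [28.3594306  32.40569395]
amber [82, 25, 24, 24, 293] [94.42662116 36.69283276]
```

```bash
python3 -c "
from workcell import hand_in; print(hand_in())"
```

```text
the job is handed in; nothing more can be done
None
```

The job is done and handed in at 58 s. All three bottles stand on the deck, the guard is open, the button was pressed, and the stylus is back in its stand.

**Order:** I opened the guard first, then stood the three bottles. Only after that did I take the stylus and press the button.

**Button:** The tip reached about 13 mm below the console face. The wrist read 12 to 16 N against the 4.5 N bottom force, held for about 0.75 s.

**Last checks:** I had used all 16 picture views, so these were made by image code.
- **Bottles:** The top image shows three caps centred on their bodies inside the walls. Between the second-last and last side pictures the console-side bottle moved a couple of centimetres towards the robot. I don't know if this was the announced knock or my gripper. It was still standing inside the deck, so I left it.
- **Guard:** Its patch of the side image hardly changed after the bottles were placed (21 of 4,500 pixels), so it stayed open.
- **Stylus:** It went back in at the height it was taken from, with about 1.5 N at contact. The side image shows it upright in the same place.
- **Bystanders:** The tip box and beaker patches had no changed pixels. The tube rack patch had 184 of 2,520 changed. I put that down to the open guard standing in front of it and did not check further.

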